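# Empty the tilt-out bin and pack the spacer rings

### The job

Pull the blue tilt-out bin forward by its black bar all the way to its stop, so that every steel spacer ring slides out of it into the catch tray, and swing the empty bin all the way back home. Pack every ring into the grey kit box and close its orange lid fully. Leave the feeler gauge, the spare knob and the bottle where they are.

Things in the scene. Friction and masses are not known exactly. Their poses are not given: they have to be found in the camera images.
- tilt_unit: fixed grey bin station, 326 x 140 mm; origin on the worktop below the pivot; -x is its front (the bin tips that way). Pivot line parallel to its y, 55 mm up. Grey cheeks (y = +-64 to 70, x = -8 to 140 mm) and back plate are 72 mm high. In front a smooth chute flattens from x = -5 (50 mm up) to -78 mm into the tray, which ends at x = -176, y = +-64 mm: floor 6 mm up, low walls to 12 mm up; slippery
- tray_middle (a point): middle of the level part of the catch tray, 126 mm in front of the pivot, 6 mm above the worktop. Beware of the fixed gauge stations of the bench, up to 195 mm high: one stands at x > 0.49, y = -0.11 to 0 (left of the bin), one at x > 0.45, y = 0.10 to 0.20 (between bin and box)
- tilt_bin (a joint): angle of the blue bin, rad: 0 = home (floor level), 1.25 = front stop (top pulled forward). Friction 0.3 N m: the empty bin stays where it is left; pulling takes up to 10 N at the bar. Inside 110 wide, 125 mm deep, open at the front over a low rising lip; at home floor 45, sides 92, back 105 mm above the worktop; at the stop the back reaches 190 mm. Rings slide out near the stop
- bin_bar (a point): middle of the bin's black bar, 12 mm thick, free for 90 mm along the station's y axis, 152 mm from the pivot. At home 70 mm behind and 135 mm above the pivot (190 mm above the worktop), at the stop 106 mm in front of and 109 mm above it; the bar stays parallel to y. Taken from above, with nothing beside it but the two side rods at its ends
- ring_1: plain steel spacer ring, 42 mm outside, 16 mm thick, 0.12 kg; origin at the centre of one flat face (its underside at the start), +z through the ring to the other face. At the start it lies flat on the floor of the blue bin. May be absent (None). All rings are alike.
- ring_2: plain steel spacer ring, 42 mm outside, 16 mm thick, 0.12 kg; origin at the centre of one flat face (its underside at the start), +z through the ring to the other face. At the start it lies flat on the floor of the blue bin. May be absent (None). All rings are alike.
- ring_3: plain steel spacer ring, 42 mm outside, 16 mm thick, 0.12 kg; origin at the centre of one flat face (its underside at the start), +z through the ring to the other face. At the start it lies flat on the floor of the blue bin. May be absent (None). All rings are alike.
- ring_4: plain steel spacer ring, 42 mm outside, 16 mm thick, 0.12 kg; origin at the centre of one flat face (its underside at the start), +z through the ring to the other face. At the start it lies flat on the floor of the blue bin. May be absent (None). All rings are alike.
- kit_box: fixed open grey box, 122 (own x) x 132 (own y) x 60 mm high, walls and floor 4 mm; origin at the centre of its underside, +z up. The lid is hinged on its +x rim (the side toward the robot). Big enough for two rings side by side along its x axis and two layers. Beware of the red lever of a fixed toggle clamp behind it (x > 0.468, y = 0.33 to 0.355, 150 to 245 mm high)
- kit_lid (a joint): angle of the orange lid, rad: 0 = shut on the rim, about 1.62 to 1.75 (just past upright) at the start. Stiff hinge (0.14 N m): it stays where it is left and must be pushed all the way down
- kit_lid_hinge (a point): middle of the lid's hinge line, on the box's +x rim, 60 mm above the worktop; the hinge line runs along the box's y axis. The lid is a plate 6 mm thick that covers the whole box: 122 mm from the hinge to its free edge, 132 mm wide; upright it reaches 182 mm above the worktop
- kit_lid_handle (a point): grip point of the small black knob on the lid's outer face: 92 mm from the hinge line, in the middle of the lid's width, standing 35 mm out of the face
- feeler_gauge: bystander: closed feeler gauge, 23 x 104 x 15 mm, origin at the centre of its underside
- spare_knob: bystander: pale thumb knob, 48 mm across, 39 mm high, origin at the centre of its underside
- fluid_bottle: bystander: small white and blue squeeze bottle, 35 mm across, 94 mm high, origin at the centre of its underside

How it is judged:
On the way:
1. the bin is pulled forward to its stop and every ring has slid out of it (value of joint tilt_bin above 1.18 rad and (x of ring_1 in the frame of tilt_unit below -0.015 m or y of ring_1 in the frame of tilt_unit below -0.075 m or y of ring_1 in the frame of tilt_unit above 0.075 m) and (x of ring_2 in the frame of tilt_unit below -0.015 m or y of ring_2 in the frame of tilt_unit below -0.075 m or y of ring_2 in the frame of tilt_unit above 0.075 m) and (x of ring_3 in the frame of tilt_unit below -0.015 m or y of ring_3 in the frame of tilt_unit below -0.075 m or y of ring_3 in the frame of tilt_unit above 0.075 m) and (x of ring_4 in the frame of tilt_unit below -0.015 m or y of ring_4 in the frame of tilt_unit below -0.075 m or y of ring_4 in the frame of tilt_unit above 0.075 m)), for 0.2 s.
At the end, for the whole second after the job is handed in: The bin is back home (within 0.06 rad), every ring present lies at rest inside the kit box below its rim, and the lid is shut (within 0.04 rad) (value of joint tilt_bin below 0.06 rad and value of joint kit_lid below 0.04 rad and x of ring_1 in the frame of kit_box between -0.058 and 0.058 m and y of ring_1 in the frame of kit_box between -0.063 and 0.063 m and z of ring_1 in the frame of kit_box between 0 and 0.055 m and linear speed of each of ring_1, ring_2, ring_3, ring_4 below 0.02 m/s and x of ring_2 in the frame of kit_box between -0.058 and 0.058 m and y of ring_2 in the frame of kit_box between -0.063 and 0.063 m and z of ring_2 in the frame of kit_box between 0 and 0.055 m and x of ring_3 in the frame of kit_box between -0.058 and 0.058 m and y of ring_3 in the frame of kit_box between -0.063 and 0.063 m and z of ring_3 in the frame of kit_box between 0 and 0.055 m and x of ring_4 in the frame of kit_box between -0.058 and 0.058 m and y of ring_4 in the frame of kit_box between -0.063 and 0.063 m and z of ring_4 in the frame of kit_box between 0 and 0.055 m); the robot touches nothing.
It fails at once if a bystander (feeler gauge, spare knob, bottle) is moved by more than 30 mm (distance of any of feeler_gauge, spare_knob, fluid_bottle from where it was at the start of the episode above 0.03 m).
Of ring_1, ring_2, ring_3, ring_4 only 3 to 4 are there at a start; the rules pass over those that are not, and their reading is None.
At some moment in a run one of ring_1, ring_2, ring_3, ring_4 may be knocked a few centimetres aside while the robot is not near it.
Once in a run the grip may slacken for a moment while it holds something.
It also fails if it takes over 192 s, if anything falls off the work surface, if the arm or the gripper's body presses on something with over 40 N, if the wrist force passes 120 N, or if a joint passes its speed limit or range.

### The arm

A 7-joint arm with a two-finger parallel gripper is mounted at the origin on a cart in front of the work surface, level with it; the furniture and walls round the work are solid. World frame = base frame: x ahead of the robot, y to its left, z up, the work surface at z = 0. Lengths are in m, angles in rad, forces in N, time in s.
With the tool pointing down it reaches from about 0.425 to 0.925 m from the base axis. Payload 6.8 kg.
Tool frame: the origin (TCP) lies on the centre line of the jaws, within the pads' length; the fingertips stand 17 mm ahead of it and the grasp point (between the pads) lies 2 mm behind it; z points along the fingers, y is the line along which they close (so a half turn about z gives the same grasp; the last joint's range is limited). The gripper opens to 88 mm and grips with 3 to 60 N. Pads are 20 mm wide; open, the fingers measure 115 mm over their backs; the gripper's body (75 mm by 178 mm) begins 61 mm behind the grasp point.
Start: joints at [-1.267, 0.477, 0.022, 1.555, -0.011, 1.109, -0.083], TCP at [0.27, 0.619, 0.207] pointing down, gripper open.
Joint ranges: [-2.96, 2.96], [-0.34, 2.1], [-1.41, 1.46], [0.24, 2.44], [-1.37, 4.51], [0.17, 1.92], [-2.96, 2.96]. Speed limits (rad/s): [2.39, 2.39, 3.14, 3.14, 3.14, 3.14, 3.14].

### API

Orientations are given as a rotation vector (axis times angle).
In Python, from station import status, imaging, workorder gives the robot as it stands. The module is installed in compiled form; this text tells all that it offers.
- The arm moves only by the tool carry_out, never from a script. Its argument "rows" is a list that holds one entry, the list of rows, each a list of 7 numbers: the shift along the tool's x, y, z in cm, then the turn, a rotation vector about the tool's x, y, z in rad, then the opening in per cent of the stroke, from 0 (shut) to 100 (fully open). In form: [[[x, y, z, wx, wy, wz, fingers], ...]]. A call has 1 to 8 rows; each row is the pose to reach, as a shift and turn from the pose commanded when the call began, along the tool's axes at that moment; what a row does not reach only later rows make up. A row lasts 1/12 s, in which the tool goes at most 41.7 mm and 7.16 degrees, less where a joint would pass 70% of its speed; a pose out of reach is approached as far as the arm can. A call with a gripper value outside its range is refused whole. The fingers move at their own pace and stop on an object; the grip force is fixed at half the most. Time passes only in rows, so rows that repeat a pose let the fingers close. It gives the time, the measured TCP pose, the force, the opening and the grip force at its end, in the units of the state.
- status.read_state(): the state, without advancing time (a new reading comes with each control period).
- imaging.read_camera(name): name is "side" or "top" or "wrist"; returns a dict with "img" (420x560x3 uint8, blue, green, red), "mtx" (3x3 intrinsics, pixels), "view" (4x4, takes a point from world to camera coordinates). Camera axes: x right, y up, looking along -z (the intrinsics and any distortion apply to the point x, -y, -z); pixel columns grow to the right and rows downward; lengths in m; the calibration is good to about 2 mm. A picture is of the moment at which its call begins. There is no depth.
- workorder.finish_job(): hands the job in; it is judged then, once.
The state is a dict: "time": time; "joints": joint angles; "joint_vel": joint speeds; "tau": joint torques, N m; "position": TCP position; "tcp_rot": TCP orientation; "ft_force": force on the tool from outside, world axes, zero at the start; "torque": the same for the moment, N m; "opening": finger opening in m; "grip_force": force on a finger pad.
Only numpy, scipy, OpenCV 4.12 (cv2) and the standard library are available. Lean on these libraries where they do the work, as an engineer would, in place of code of your own. Each camera call takes 0.05 s, during which the arm holds its last target. There are 200 camera calls.

## Working session

There is one attempt and no reset: what is moved stays moved. The work goes in short steps, Python scripts to look and compute and a tool call to move; the robot and the scene stay as the last step left them, time stands still between calls to the robot, and variables do not carry over. Pictures are saved under pics/ and viewed, at most 14 in all, crops included, and the job is handed in when it is done.

Besides the shell and the picture viewer there is one more tool, called after "Emit:" as name([rows], argument=value, ...), one row to a line, values as JSON. carry_out: Moves the arm, as the interface text tells. Its arguments: {"type":"object","properties":{"rows":{"type":"array","items":{"type":"array","items":{"type":"array","items":{"type":"number"}}}}},"required":["rows"]}

```bash
mkdir -p pics; cat > h.py <<'E'
import numpy as np,cv2
from scipy.spatial.transform import Rotation as R
from station import status,imaging
def cam(n,save=None):
    c=imaging.read_camera(n); 
    if save: cv2.imwrite('pics/'+save+'.png',c['img'])
    return c
def ray(c,u,v):
    V=np.array(c['view']);K=np.array(c['mtx'])
    d=np.linalg.inv(K)@[u,v,1]; d=np.array([d[0],-d[1],-d[2]])
    Rt=V[:3,:3].T; return -Rt@V[:3,3],Rt@d
def onz(c,u,v,z):
    o,d=ray(c,u,v); return o+d*(z-o[2])/d[2]
def proj(c,p):
    V=np.array(c['view']);K=np.array(c['mtx']); q=V[:3,:3]@np.array(p)+V[:3,3]
    a=K@[q[0],-q[1],-q[2]]; return a[:2]/a[2]
def st():
    s=status.read_state(); print({k:np.round(s[k],3).tolist() for k in ['time','joints','position','tcp_rot','ft_force','opening','grip_force']}); return s
def shift(p,s=None):
    s=s or status.read_state(); r=R.from_rotvec(s['tcp_rot'])
    return np.round(r.inv().apply(np.array(p)-s['position'])*100,2)
E
python3 - <<'E'
from h import *
s=st(); print(R.from_rotvec(s['tcp_rot']).as_matrix().round(2))
for n in ['side','top']:
    c=cam(n,n+'0'); print(n,c['mtx'],np.round(c['view'],3), c.keys())
E
```

```text
{'time': 0.0, 'joints': [-1.267, 0.478, 0.022, 1.556, -0.011, 1.109, -0.083], 'position': [0.27, 0.618, 0.206], 'tcp_rot': [-0.642, -3.075, 0.003], 'ft_force': [0.167, -0.452, -0.564], 'opening': 0.088, 'grip_force': 0.0}
[[-0.92  0.4  -0.  ]
 [ 0.4   0.92 -0.  ]
 [-0.   -0.   -1.  ]]
side [[442.50111888   0.         277.55820891]
 [  0.         442.50111888 211.06906299]
 [  0.           0.           1.        ]] [[ 0.984 -0.177 -0.002 -0.49 ]
 [ 0.157  0.862  0.482 -0.29 ]
 [-0.083 -0.475  0.876 -1.12 ]
 [ 0.     0.     0.     1.   ]] dict_keys(['img', 'mtx', 'view'])
top [[442.37380478   0.         267.66562929]
 [  0.         442.37380478 214.83442688]
 [  0.           0.           1.        ]] [[-0.019 -1.     0.011  0.152]
 [ 0.995 -0.017  0.103 -0.542]
 [-0.102  0.013  0.995 -1.367]
 [ 0.     0.     0.     1.   ]] dict_keys(['img', 'mtx', 'view'])
```

View pics/top0.png

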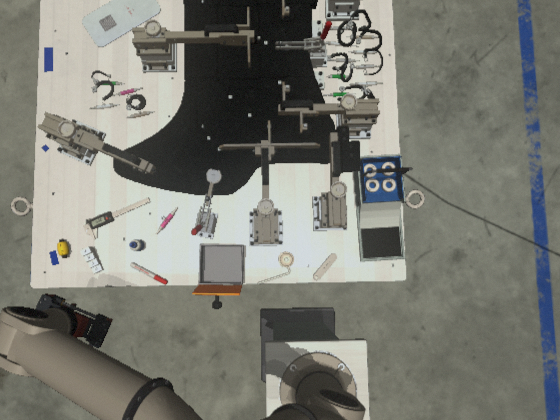

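View pics/side0.png

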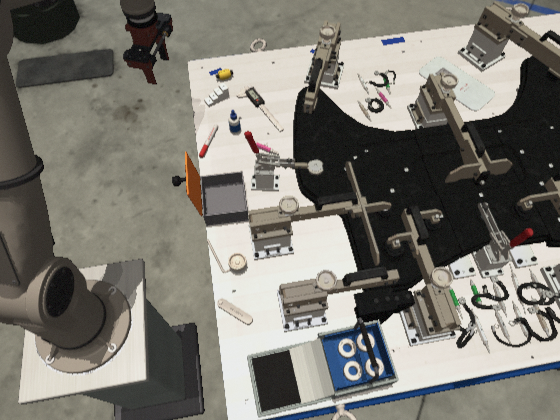

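The top view shows the bin with 4 rings at about (380,180), the tray at (382,243), the box at (222,265) with its lid upright on the robot side, the spare knob at (286,258), the gauge at (325,266) and the bottle at (137,244). I'll zoom in for the corners.

```bash
python3 - <<'E'
from h import *
a=cv2.imread('pics/top0.png'); 
x=cv2.resize(a[140:300,345:425],None,fx=3.75,fy=3.75,interpolation=cv2.INTER_CUBIC)
y=cv2.resize(a[190:310,180:310],None,fx=3.75,fy=3.75,interpolation=cv2.INTER_CUBIC)
z=np.zeros((600,800,3),np.uint8); z[:600,:300]=x; z[:450,300:788]=y[:,:488]
cv2.imwrite('pics/zoom.png',z)
c=cam('top')
for n,(u,v),h in [('boxTL',(202,245),.06),('boxTR',(244,244),.06),('boxBL',(201,285),.06),('boxBR',(243,284),.06),('spare',(286,258),.035),('gauge',(325,266),.015),('bottle',(137,244),.09),('trayBL',(361,262),.012),('trayBR',(404,258),.012)]: print(n,onz(c,u,v,h).round(3))
E
```

```text
boxTL [0.452 0.344 0.06 ]
boxTR [0.453 0.216 0.06 ]
boxBL [0.332 0.348 0.06 ]
boxBR [0.332 0.221 0.06 ]
spare [0.408 0.087 0.035]
gauge [ 0.381 -0.036  0.015]
bottle [0.458 0.533 0.09 ]
trayBL [ 0.391 -0.15   0.012]
trayBR [ 0.402 -0.287  0.012]
```

View pics/zoom.png

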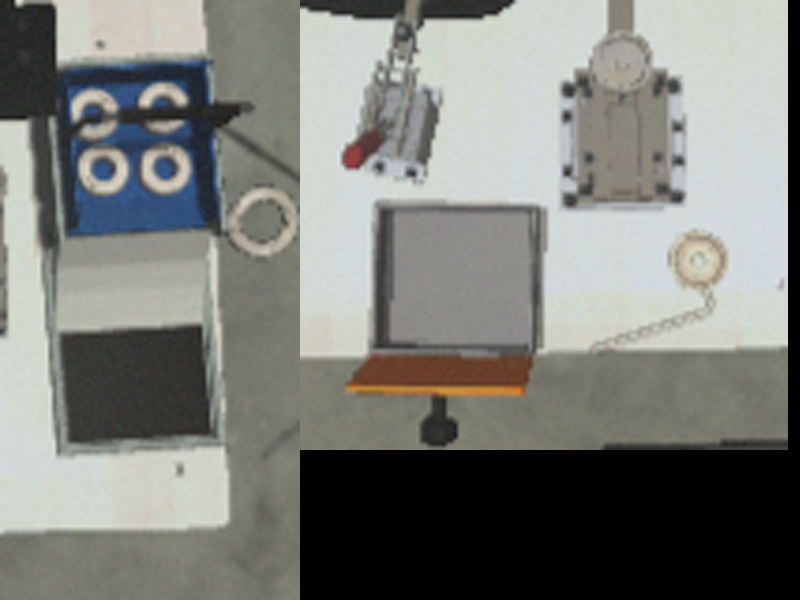

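```bash
cat >> h.py <<'E'
def unit():
    return np.load('unit.npy')  # x,y,yaw
def u2w(p):
    x,y,t=unit(); return np.array([x+np.cos(t)*p[0]-np.sin(t)*p[1],y+np.sin(t)*p[0]+np.cos(t)*p[1],p[2]])
E
python3 - <<'E'
from h import *
from scipy.optimize import least_squares
c=cam('top')
z=lambda u,v:(345+u/3.75,140+v/3.75)
obs=[(z(58,452),(-.176,.066,.012)),(z(225,442),(-.176,-.066,.012)),(z(62,66),(.150,.07,.072)),(z(210,58),(.150,-.07,.072))]
W=[onz(c,*q,p[2]) for q,p in obs]; print(np.round(W,3))
def f(a):
    np.save('unit.npy',a); return np.concatenate([(u2w(p)-w)[:2] for (q,p),w in zip(obs,W)])
r=least_squares(f,[.57,-.22,.05]); f(r.x); print(r.x,f(r.x).round(3))
b=u2w((.07,0,.19)); print('bar',b,'proj',proj(c,b),[proj(c,u2w((.07,s,.19))) for s in(.045,-.045)],'tray',u2w((-.126,0,.006)))
sd=cam('side'); print('side bar',[proj(sd,u2w((.07,s,.19))).round(0) for s in(.045,-.045)])
z2=lambda u,v:(180+(u-300)/3.75,190+v/3.75)
B=np.array([onz(c,*z2(*q),.06) for q in [(376,203),(542,207),(372,350),(535,352)]]); print(B.round(3),B.mean(0))
print('knob',onz(c,*z2(438,430),.15),'shift to',shift([b[0],b[1],.33]))
E
```

```text
[[ 0.396 -0.149  0.012]
 [ 0.402 -0.291  0.012]
 [ 0.713 -0.152  0.072]
 [ 0.718 -0.275  0.072]]
[ 0.57038596 -0.21629217  0.0231345 ] [-0.003 -0.005 -0.006  0.004  0.005  0.009  0.004 -0.008]
bar [ 0.64036723 -0.2146729   0.19      ] proj [394.09989955 172.98731059] [array([378.20857325, 173.61013084]), array([409.97369626, 172.36517738])] tray [ 0.44441967 -0.21920686  0.006     ]
side bar [array([358., 328.]), array([371., 372.])]
[[0.455 0.349 0.06 ]
 [0.449 0.215 0.06 ]
 [0.337 0.353 0.06 ]
 [0.333 0.222 0.06 ]] [0.39360055 0.2846789  0.06      ]
knob [0.28095365 0.29097743 0.15      ] shift to [-67.28 -61.52 -12.28]
```

Emit:
carry_out([
  [[0,0,-4,0,0,0,50],[0,0,-8,0,0,0.1,50],[0,0,-12,0,0,0.2,50],[-3,-2.7,-12,0,0,0.3,50],[-6,-5.4,-12,0,0,0.4,50],[-9,-8.1,-12,0,0,0.5,50],[-12,-10.8,-12,0,0,0.6,40],[-15,-13.5,-12,0,0,0.7,40]],
])

```text
time: 0.92
position: [0.3541, 0.4329, 0.3272]
tcp_rot: [-1.664, -2.664, -0.0]
ft_force: [0.2, 0.2, 1.0]
opening: 0.0379
grip_force: 0.0
```

```bash
cat >> h.py <<'E'
def go(p,az):
    s=status.read_state(); r=R.from_rotvec(s['tcp_rot'])
    a=np.radians(az); y=np.array([np.cos(a),np.sin(a),0]); z=np.array([0,0,-1.]); x=np.cross(y,z)
    t=R.from_matrix(np.stack([x,y,z],1)); w=(r.inv()*t).as_rotvec()
    y0=r.as_matrix()[:,1]; print('t',round(s['time'],2),'pos',np.round(s['position'],4),'az',np.degrees(np.arctan2(y0[1],y0[0])).round(1),'-> shift',shift(p,s),'turn',w.round(3),'j7',np.round(s['joints'][6],2))
E
python3 -c "
from h import *
go([.645,-.215,.33],1.3)"
```

```text
t 0.92 pos [0.3541 0.4329 0.3272] az 26.0 -> shift [-70.99  -2.28  -0.3 ] turn [ 0.    -0.     0.431] j7 -0.5
```

Emit:
carry_out([
  [[-4,-0.1,0,0,0,0.1,40],[-8,-0.3,0,0,0,0.2,40],[-12,-0.4,0,0,0,0.3,40],[-16,-0.5,0,0,0,0.43,40],[-20,-0.6,0,0,0,0.43,40],[-24,-0.8,0,0,0,0.43,40],[-28,-0.9,0,0,0,0.43,40],[-32,-1,0,0,0,0.43,40]],
])

```text
time: 1.58
position: [0.4867, 0.1416, 0.3274]
tcp_rot: [-2.189, -2.253, -0.001]
ft_force: [0.9, 1.5, -0.6]
opening: 0.0349
grip_force: 0.0
```

```bash
python3 -c "
from h import *
go([.645,-.215,.33],1.3)"
```

```text
t 1.58 pos [0.4867 0.1416 0.3274] az 1.7 -> shift [-36.1   14.79  -0.28] turn [ 0.    -0.001  0.006] j7 -0.32
```

Emit:
carry_out([
  [[-3.8,1.5,0,0,0,0,40],[-7.6,3,0,0,0,0,40],[-11.4,4.5,0,0,0,0,40],[-15.2,6,0,0,0,0,40],[-19,7.5,0,0,0,0,40],[-22.8,9,0,0,0,0,40],[-26.6,10.6,0,0,0,0,40],[-30,12.3,0,0,0,0,40]],
])

```text
time: 2.25
position: [0.6182, -0.1554, 0.3272]
tcp_rot: [2.19, 2.253, 0.0]
ft_force: [1.0, -0.1, -0.1]
opening: 0.0351
grip_force: 0.0
```

```bash
python3 -c "
from h import *
go([.645,-.215,.33],1.3)
cam('wrist','w1')"
```

```text
t 2.25 pos [ 0.6182 -0.1554  0.3272] az 1.6 -> shift [-6.04  2.51 -0.28] turn [0.    0.    0.006] j7 0.4
```

View pics/w1.png

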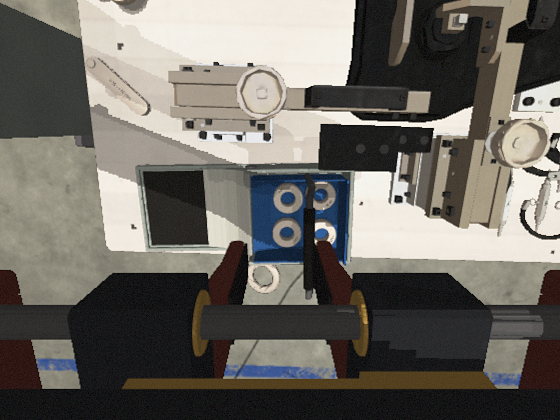

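The wrist view shows the bar running from about (311,178) to (308,296), with its thick section at (309,208) to (308,292), and the 4 rings in the bin below it. I'll cast this onto z = 0.19 and also refine the station pose from this view.

```bash
python3 -c "
from h import *
c=cam('wrist')
for q in [(311,178),(309,208),(308,292),(308,296)]: print(onz(c,*q,.19).round(3))
print('tray corners',[onz(c,*q,.012).round(3) for q in [(137,168),(148,248)]])
print('back corners',[onz(c,*q,.072).round(3) for q in [(352,168),(351,264)]])
b=u2w((.07,0,.19));print(b)
"
```

```text
[ 0.65  -0.144  0.19 ]
[ 0.649 -0.174  0.19 ]
[ 0.652 -0.268  0.19 ]
[ 0.652 -0.273  0.19 ]
tray corners [array([ 0.401, -0.162,  0.012]), array([ 0.407, -0.293,  0.012])]
back corners [array([ 0.716, -0.148,  0.072]), array([ 0.726, -0.287,  0.072])]
[ 0.64036723 -0.2146729   0.19      ]
```

```bash
python3 -c "
from h import *
np.save('unit.npy',[.580,-.2245,.045])
go([.6505,-.221,.19],2.6)"
```

```text
t 2.35 pos [ 0.6182 -0.1602  0.3266] az 1.2 -> shift [-6.09  3.12 13.69] turn [-0.001  0.004 -0.025] j7 0.39
```

Emit:
carry_out([
  [[-3,1.5,0,0,0,-0.03,40],[-6.1,3.1,0,0,0,-0.03,40],[-6.1,3.1,3,0,0,-0.03,40],[-6.1,3.1,6,0,0,-0.03,40],[-6.1,3.1,9,0,0,-0.03,40],[-6.1,3.1,11.5,0,0,-0.03,40],[-6.1,3.1,13.5,0,0,-0.03,40],[-6.1,3.1,13.5,0,0,-0.03,40]],
])

```text
time: 3.02
position: [0.6483, -0.2107, 0.1873]
tcp_rot: [-2.149, -2.282, 0.005]
ft_force: [-0.1, 0.6, -0.5]
opening: 0.0352
grip_force: 0.0
```

```bash
python3 -c "
from h import *
c=cam('wrist','w2');go([.6505,-.221,.19],2.6)
P=np.array(unit());a0=np.arctan2(.135,.07)
for t in np.arange(0,1.26,.125):
    print(round(t,2),np.round(100*np.array([.152*(np.cos(a0+t)-np.cos(a0)),.152*(np.sin(a0+t)-np.sin(a0))]),1))
"
```

```text
t 3.07 pos [ 0.6495 -0.2115  0.19  ] az 3.4 -> shift [-0.96  0.04  0.  ] turn [-0.004 -0.002  0.014] j7 0.58
0.0 [0. 0.]
0.12 [-1.7  0.8]
0.25 [-3.6  1.3]
0.38 [-5.4  1.6]
0.5 [-7.3  1.7]
0.62 [-9.2  1.5]
0.75 [-11.1   1.1]
0.88 [-12.9   0.5]
1.0 [-14.6  -0.3]
1.12 [-16.2  -1.4]
1.25 [-17.6  -2.6]
```

View pics/w2.png

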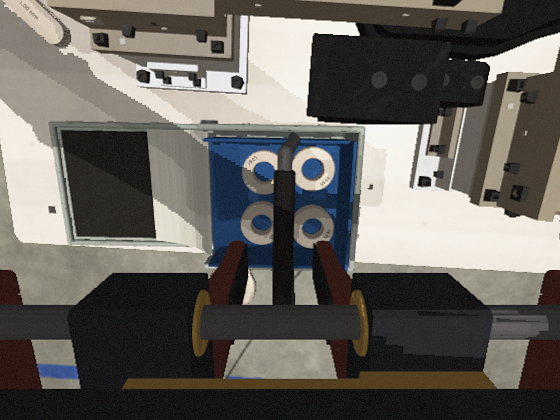

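The bar at column 284 sits between the two fingers (237 and 330). Now I'll pull along the arc.

Emit:
carry_out([
  [[0,0,0,0,0,0,24],[0,0,0,0,0,0,24],[0,-0.9,-0.4,0,0,0,24],[0,-1.7,-0.8,0,0,0,24],[0,-2.7,-1.1,0,0,0,24],[0,-3.6,-1.3,0,0,0,24],[0,-4.5,-1.5,0,0,0,24],[0,-5.4,-1.6,0,0,0,24]],
])

```text
time: 3.73
position: [0.5958, -0.2162, 0.2088]
tcp_rot: [2.155, 2.285, 0.001]
ft_force: [-0.6, -0.2, -0.6]
opening: 0.0213
grip_force: 0.0
```

Emit:
carry_out([
  [[0,-0.9,-0.1,0,0,0,24],[0,-1.9,-0.1,0,0,0,24],[0,-2.8,0,0,0,0,24],[0,-3.8,0.1,0,0,0,24],[0,-4.7,0.3,0,0,0,24],[0,-5.7,0.5,0,0,0,24],[0,-6.6,0.8,0,0,0,24],[0,-7.5,1.1,0,0,0,24]],
])

```text
time: 4.4
position: [0.521, -0.2205, 0.1968]
tcp_rot: [-2.155, -2.286, 0.0]
ft_force: [0.2, 0.9, 0.2]
opening: 0.0212
grip_force: 0.0
```

Emit:
carry_out([
  [[0,-0.8,0.4,0,0,0,24],[0,-1.7,0.8,0,0,0,24],[0,-2.5,1.3,0,0,0,24],[0,-3.3,1.9,0,0,0,24],[0,-4,2.5,0,0,0,24],[0,-4.7,3.1,0,0,0,24],[0,-5.2,3.3,0,0,0,24],[0,-5.2,3.3,0,0,0,24]],
])

```text
time: 5.07
position: [0.4685, -0.2236, 0.1634]
tcp_rot: [-2.155, -2.284, 0.001]
ft_force: [-0.3, -0.0, 0.1]
opening: 0.0211
grip_force: 0.0
```

```bash
python3 -c "
from h import *
c=cam('top','t2');a=cam('side','s2');st();go(u2w((-.106,0,.164)),2.6)
z=np.hstack([c['img'][130:300,300:440],a['img'][250:420,230:420]]);cv2.imwrite('pics/z2.png',cv2.resize(z,None,fx=2.4,fy=2.4))
"
```

```text
{'time': 5.167, 'joints': [-0.227, 0.319, 0.675, 2.001, -0.252, 0.904, 0.64], 'position': [0.47, -0.224, 0.164], 'tcp_rot': [2.155, 2.286, 0.0], 'ft_force': [-0.116, -0.192, 0.153], 'opening': 0.021, 'grip_force': 0.0}
t 5.17 pos [ 0.4703 -0.2236  0.1642] az 3.4 -> shift [-0.59  0.35  0.02] turn [0.    0.    0.013] j7 0.64
```

View pics/z2.png

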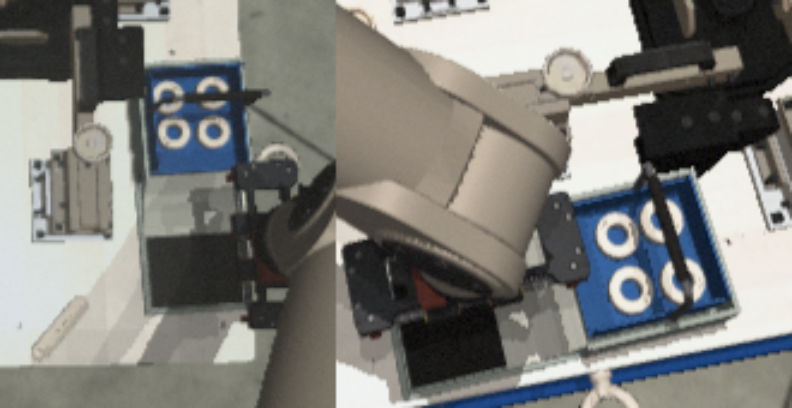

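```bash
cat >> h.py <<'E'
def tri(*cs):
    A=np.zeros((3,3));b=np.zeros(3)
    for c,u,v in cs:
        o,d=ray(c,u,v);d/=np.linalg.norm(d);M=np.eye(3)-np.outer(d,d);A+=M;b+=M@o
    return np.linalg.solve(A,b).round(4)
E
python3 -c "
from h import *
t=cam('top');s=cam('side')
print(tri((t,393.8,170.4),(s,368.5,350)),tri((t,377,170.4),(s,361.7,329)),tri((t,410.4,170.4),(s,375,371)))
for p in [(.65,-.2215,.19),(.65,-.2215,.18),(.65,-.2215,.17)]: print(proj(t,p).round(1),proj(s,p).round(1))
z=np.hstack([t['img'][140:215,345:425],s['img'][305:395,325:425][:75]]);cv2.imwrite('pics/z3.png',cv2.resize(z,None,fx=4.4,fy=4.4,interpolation=cv2.INTER_CUBIC))
"
```

```text
[ 0.6495 -0.2161  0.184 ] [ 0.6505 -0.1703  0.1761] [ 0.6474 -0.2595  0.1955]
[396.3 169.6] [369.8 352.1]
[395.3 170.3] [368.9 353.1]
[394.3 171. ] [368. 354.]
```

View pics/z3.png

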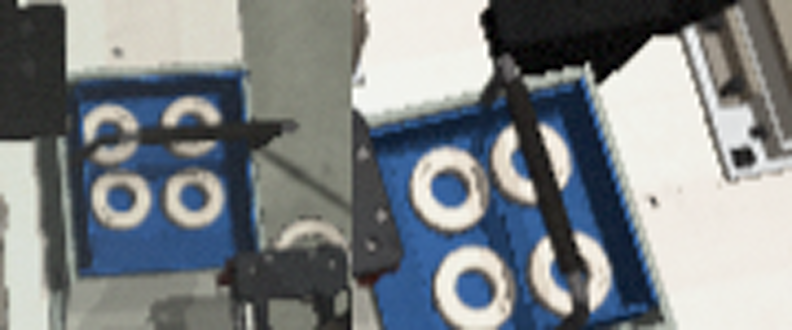

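```bash
python3 -c "
from h import *
t=cam('top');s=cam('side')
for a,b in [((370,171.4),(360.9,320.9)),((406.4,170),(375.7,366.4))]: print(tri((t,*a),(s,*b)))
for z in (.19,.17): print([onz(s,*q,z).round(3) for q in [(360.9,320.9),(375.7,366.4)]],[onz(t,*q,z).round(3) for q in [(370,171.4),(406.4,170)]])
"
```

```text
[ 0.6519 -0.1519  0.1703]
[ 0.6513 -0.2504  0.1896]
[array([ 0.649, -0.156,  0.19 ]), array([ 0.654, -0.251,  0.19 ])] [array([ 0.646, -0.147,  0.19 ]), array([ 0.648, -0.25 ,  0.19 ])]
[array([ 0.654, -0.152,  0.17 ]), array([ 0.659, -0.248,  0.17 ])] [array([ 0.65 , -0.152,  0.17 ]), array([ 0.652, -0.257,  0.17 ])]
```

Emit:
carry_out([
  [[0,0,-3.5,0,0,0,40],[0,0,-7,0,0,0,40],[0,0,-10,0,0,0,40],[0,4,-10,0,0,0,40],[0,8,-10,0,0,0,40],[0,12,-10,0,0,0,40],[0,16,-10,0,0,0,40],[0,18,-10,0,0,0,40]],
])

```text
time: 6.03
position: [0.6544, -0.2103, 0.2632]
tcp_rot: [2.15, 2.29, 0.001]
ft_force: [-0.2, -0.2, 0.5]
opening: 0.0348
grip_force: 0.0
```

```bash
python3 -c "
from h import *
c=cam('wrist');go([.651,-.212,.178],2.6)
g=c['img'].max(2)
for r in (200,225,250): print(r,np.where(g[r,255:330]<60)[0]+255)
print([onz(c,285,r,.19).round(3) for r in(200,225,250)])
"
```

```text
t 6.08 pos [ 0.6561 -0.2096  0.2626] az 3.7 -> shift [-0.2  -0.54  8.46] turn [0.001 0.    0.02 ] j7 0.55
200 [268 269 270 271 272 273 274 275 276 277 278 279 280 281 321 322 323 324
 325 326 329]
225 [255 257 258 263 267 268 269 270 271 272 273 274 275 276 277 278 279 280
 281 282 293 307 318 319 320 321 322 323 324 325]
250 [268 269 270 271 272 273 274 275 276 277 278 279 280 281 282 283 284 314
 315 316 317 318 319 320 321 322 323 324 325 326 327 328 329]
[array([ 0.658, -0.199,  0.19 ]), array([ 0.659, -0.22 ,  0.19 ]), array([ 0.661, -0.241,  0.19 ])]
```

Emit:
carry_out([
  [[0,-0.5,1,0,0,0,40],[0,-0.5,4,0,0,0,40],[0,-0.5,7,0,0,0,40],[0,-0.5,8.5,0,0,0,40],[0,-0.5,8.5,0,0,0,0],[0,-0.5,8.5,0,0,0,0],[0,-0.5,8.5,0,0,0,0],[0,-0.5,8.5,0,0,0,0]],
])

```text
time: 6.75
position: [0.6458, -0.2138, 0.181]
tcp_rot: [2.153, 2.284, 0.002]
ft_force: [-0.1, -0.5, 0.2]
opening: 0.0122
grip_force: 0.0
```

Emit:
carry_out([
  [[0,0,0,0,0,0,0],[0,0,0,0,0,0,0],[0,0,0,0,0,0,0]],
])

```text
time: 7.0
position: [0.6462, -0.2135, 0.1806]
tcp_rot: [2.153, 2.284, 0.003]
ft_force: [2.6, -1.3, 4.8]
opening: 0.0004
grip_force: 2.1
```

Emit:
carry_out([
  [[0,0,0,0,0,0,40],[0,0,0,0,0,0,40],[0,0,0,0,0,0,40]],
])

```text
time: 7.25
position: [0.6394, -0.2141, 0.1802]
tcp_rot: [-2.151, -2.277, 0.008]
ft_force: [-24.8, 4.6, 23.6]
opening: 0.0167
grip_force: 13.2
```

```bash
python3 -c "
from h import *
st();c=cam('wrist');s=cam('side')
print('tips',[proj(c,np.array(status.read_state()['position'])+[dx,0,-.017]).round(0) for dx in(-.017,0,.017)])
z=np.hstack([c['img'][120:420,130:430],cv2.resize(s['img'][270:400,300:430],(300,300))]);cv2.imwrite('pics/z4.png',z)
"
```

```text
{'time': 7.25, 'joints': [-0.194, 0.574, 0.632, 1.606, -0.368, 1.094, 0.592], 'position': [0.639, -0.214, 0.18], 'tcp_rot': [-2.151, -2.277, 0.008], 'ft_force': [-24.818, 4.601, 23.577], 'opening': 0.017, 'grip_force': 13.157}
tips [array([256., 236.]), array([283., 238.]), array([309., 239.])]
```

View pics/z4.png

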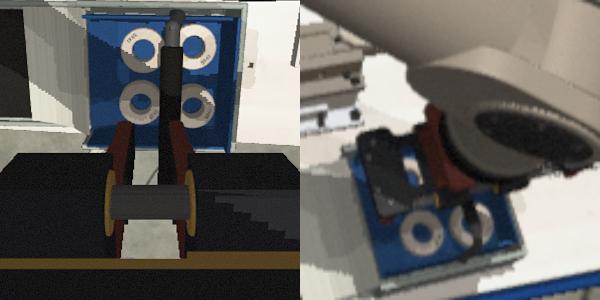

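The fingertips (crop about (120,122) and (180,122)) seem to rest on top of the bar at crop column 172, so the bar is lower than I assumed. I'll lift, centre over it and go deeper.

Emit:
carry_out([
  [[0,0,-2,0,0,0,40],[0,0,-4,0,0,0,40],[0,0,-5,0,0,0,60],[0,0,-5,0,0,0,60],[0,0,-5,0,0,0,60]],
])

```text
time: 7.77
position: [0.6447, -0.2132, 0.229]
tcp_rot: [2.155, 2.286, 0.0]
ft_force: [-0.4, -0.1, -0.7]
opening: 0.0508
grip_force: 0.0
```

```bash
python3 -c "
from h import *
c=cam('wrist');go([.652,-.212,.15],2.6)
g=c['img'].max(2); cv2.imwrite('pics/w5.png',c['img'])
p=np.array(status.read_state()['position'])
for r in (190,215,240): print(r,(np.where(g[r]<60)[0]).tolist())
for z in(.19,.175,.16): print(z,proj(c,[.65,-.2,z]),proj(c,[.66,-.2,z]))
s=cam('side'); t=cam('top')
for im,nm in((t,'t'),(s,'s')): cv2.imwrite('pics/%s5.png'%nm,im['img'])
z=np.hstack([c['img'][100:420,130:430],cv2.resize(s['img'][270:400,300:430],(320,320))]);cv2.imwrite('pics/z5.png',z)
"
```

```text
t 7.82 pos [ 0.6443 -0.2129  0.2282] az 3.4 -> shift [0.04 0.78 7.82] turn [-0.001 -0.001  0.014] j7 0.57
190 [93, 94, 95, 96, 97, 98, 99, 100, 101, 102, 103, 104, 105, 106, 107, 108, 109, 110, 111, 112, 113, 114, 115, 116, 117, 118, 119, 120, 121, 122, 123, 124, 125, 126, 127, 128, 129, 130, 131, 132, 133, 134, 135, 136, 137, 138, 139, 140, 141, 142, 143, 144, 145, 146, 147, 148, 149, 150, 151, 152, 153, 154, 155, 156, 157, 158, 159, 160, 161, 162, 163, 164, 165, 166, 279, 280, 281, 282, 283, 284, 285, 286, 287, 288, 289, 290, 291, 292, 293, 294, 295, 296, 297, 332, 333, 334, 335, 336, 337, 338, 339, 340, 341, 342, 455]
215 [97, 98, 99, 100, 101, 102, 103, 104, 105, 106, 107, 108, 109, 110, 111, 112, 113, 114, 115, 116, 117, 118, 119, 120, 121, 122, 123, 124, 125, 126, 127, 128, 129, 130, 131, 132, 133, 134, 135, 136, 137, 138, 139, 140, 141, 142, 143, 144, 145, 146, 147, 148, 149, 150, 151, 152, 153, 154, 155, 156, 157, 158, 159, 160, 161, 162, 163, 164, 165, 166, 167, 280, 281, 282, 283, 284, 285, 286, 287, 288, 289, 290, 291, 292, 293, 294, 295, 331, 332, 333, 334, 335, 336, 337, 338, 339, 340, 341, 344]
240 [220, 221, 222, 223, 224, 225, 226, 227, 228, 229, 230, 231, 232, 233, 234, 235, 236, 237, 238, 239, 240, 241, 242, 243, 244, 245, 246, 247, 248, 249, 250, 251, 252, 253, 254, 255, 256, 257, 258, 259, 260, 261, 262, 263, 264, 265, 266, 267, 268, 269, 270, 271, 272, 273, 274, 275, 276, 277, 278, 279, 280, 281, 282, 283, 284, 285, 286, 287, 288, 289, 290, 291, 292, 293, 294, 295, 296, 297, 298, 299, 300, 301, 302, 303, 304, 305, 306, 307, 308, 309, 310, 311, 312, 313, 314, 315, 316, 317, 318, 319, 320, 321, 322, 323, 324, 325, 326, 327, 328, 329, 330, 331, 332, 333, 334, 335, 336, 337, 338, 339, 343]
0.19 [288.84165163 208.67678489] [303.20007541 209.4996394 ]
0.175 [288.2731109  203.71121372] [301.75552394 204.48716473]
0.16 [287.77002266 199.3172972 ] [300.47716968 200.05138071]
```

View pics/z5.png

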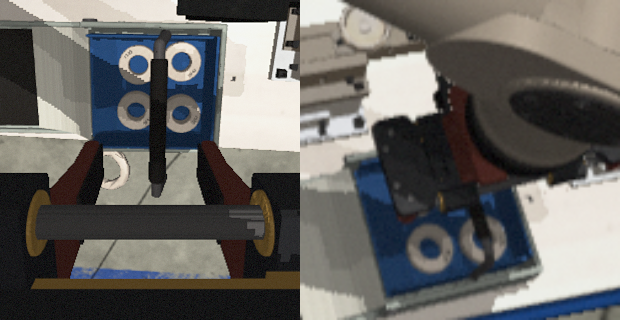

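Emit:
carry_out([
  [[0,0.7,2,0,0,0,55],[0,0.7,5,0,0,0,55],[0,0.7,7.5,0,0,0,55],[0,0.7,7.5,0,0,0,0],[0,0.7,7.5,0,0,0,0],[0,0.7,7.5,0,0,0,0],[0,0.7,7.5,0,0,0,0],[0,0.7,7.5,0,0,0,0]],
])

```text
time: 8.58
position: [0.6527, -0.2133, 0.1559]
tcp_rot: [2.154, 2.284, 0.002]
ft_force: [-0.1, -0.0, -0.5]
opening: 0.0184
grip_force: 0.0
```

Emit:
carry_out([
  [[0,0,0,0,0,0,0],[0,0,0,0,0,0,0]],
])

```text
time: 8.75
position: [0.6501, -0.2135, 0.1555]
tcp_rot: [-2.155, -2.283, 0.002]
ft_force: [-8.0, 2.1, 6.5]
opening: 0.0108
grip_force: 30.0
```

Emit:
carry_out([
  [[0,0,0,0,0,0,40],[0,0,0,0,0,0,40],[0,0.2,0.7,0,0,0,40],[0,0.2,1.3,0,0,0,40],[0,0.2,1.3,0,0,0,40],[0,0.2,1.3,0,0,0,0],[0,0.2,1.3,0,0,0,0],[0,0.2,1.3,0,0,0,0]],
])

```text
time: 9.42
position: [0.6536, -0.2128, 0.1411]
tcp_rot: [-2.155, -2.286, 0.001]
ft_force: [-9.9, 0.5, 2.6]
opening: 0.0188
grip_force: 5.9
```

Emit:
carry_out([
  [[0,0.2,0,0,0,0,0],[0,0.2,0,0,0,0,0]],
])

```text
time: 9.58
position: [0.6497, -0.213, 0.1409]
tcp_rot: [-2.151, -2.275, 0.009]
ft_force: [-18.9, 3.9, 11.9]
opening: 0.0109
grip_force: 30.0
```

```bash
python3 -c "
from h import *
st(); c=cam('wrist','w6')"
```

```text
{'time': 9.583, 'joints': [-0.177, 0.629, 0.608, 1.613, -0.399, 1.04, 0.606], 'position': [0.65, -0.213, 0.141], 'tcp_rot': [-2.151, -2.275, 0.009], 'ft_force': [-18.876, 3.933, 11.851], 'opening': 0.011, 'grip_force': 30.041}
```

View pics/w6.png

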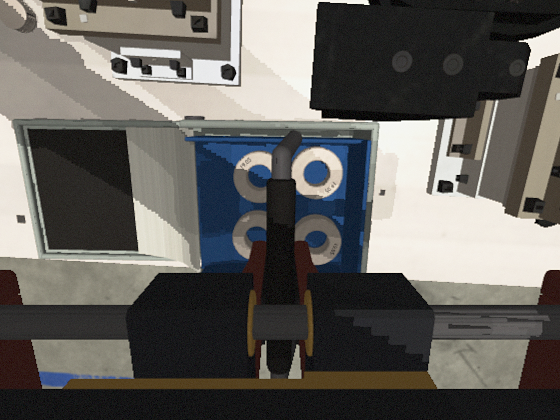

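The bar is now firmly between the pads (column 283, grip 30 N). Pulling along the arc.

Emit:
carry_out([
  [[0,-1.1,-0.4,0,0,0,0],[0,-1.9,-0.8,0,0,0,0],[0,-2.9,-1.1,0,0,0,0],[0,-3.8,-1.3,0,0,0,0],[0,-3.8,-1.3,0,0,0,0]],
])

```text
time: 10.05
position: [0.6166, -0.2145, 0.1547]
tcp_rot: [-2.155, -2.285, -0.002]
ft_force: [1.0, -0.1, -7.6]
opening: 0.0114
grip_force: 30.0
```

```bash
python3 -c "
from h import *
st(); s=cam('side');t=cam('top')
a=cv2.imread('pics/s5.png');b=cv2.imread('pics/t5.png')
d=cv2.absdiff(s['img'],a)[300:400,330:420];e=cv2.absdiff(t['img'],b)[150:200,355:410]; print(d.mean(),e.mean())
cv2.imwrite('pics/z7.png',np.hstack([cv2.resize(t['img'][130:300,345:425],(282,600)),cv2.resize(s['img'][270:420,300:430],(500,600))]))"
```

```text
{'time': 10.05, 'joints': [-0.195, 0.558, 0.625, 1.694, -0.375, 1.012, 0.618], 'position': [0.617, -0.214, 0.155], 'tcp_rot': [-2.155, -2.285, -0.002], 'ft_force': [1.038, -0.106, -7.627], 'opening': 0.011, 'grip_force': 30.025}
43.308 20.738060606060607
```

View pics/z7.png

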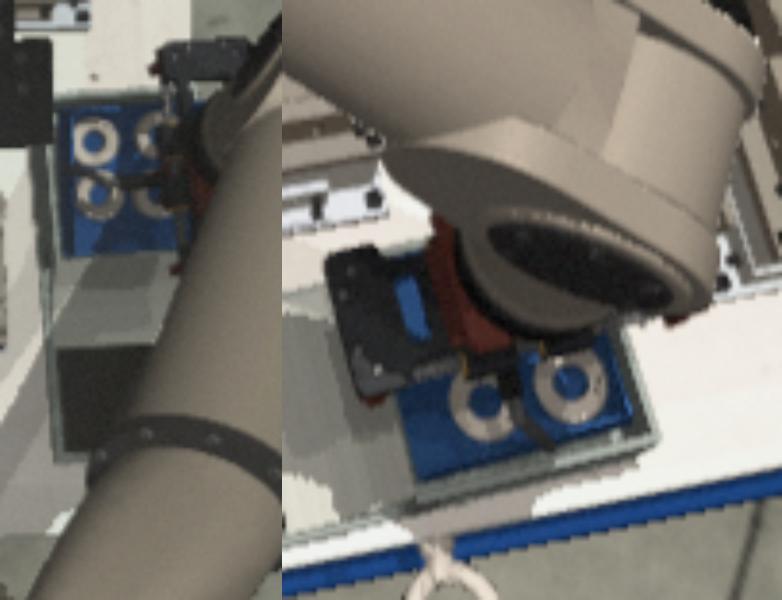

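The bar has moved forward to between the front rings and the bin follows. Continuing.

Emit:
carry_out([
  [[0,-0.9,-0.2,0,0,0,0],[0,-1.8,-0.3,0,0,0,0],[0,-2.8,-0.4,0,0,0,0],[0,-3.7,-0.4,0,0,0,0],[0,-4.7,-0.3,0,0,0,0],[0,-5.6,-0.2,0,0,0,0],[0,-6.5,0,0,0,0,0],[0,-7.5,0.2,0,0,0,0]],
])

```text
time: 10.82
position: [0.5481, -0.2176, 0.1557]
tcp_rot: [2.147, 2.284, 0.012]
ft_force: [5.3, 6.9, 6.5]
opening: 0.0116
grip_force: 30.0
```

Emit:
carry_out([
  [[0,-0.9,0.3,0,0,0,0],[0,-1.8,0.6,0,0,0,0],[0,-2.7,1,0,0,0,0],[0,-3.5,1.4,0,0,0,0],[0,-4.3,1.9,0,0,0,0],[0,-5.1,2.5,0,0,0,0],[0,-5.8,3.1,0,0,0,0],[0,-6.5,3.7,0,0,0,0]],
])

```text
time: 11.48
position: [0.4777, -0.2205, 0.1163]
tcp_rot: [-2.151, -2.284, -0.005]
ft_force: [-3.2, 9.1, 9.3]
opening: 0.0112
grip_force: 30.1
```

Emit:
carry_out([
  [[0,-0.5,0.4,0,0,0,0],[0,-0.8,0.7,0,0,0,0],[0,-0.8,0.7,0,0,0,0],[0,-0.8,0.7,0,0,0,0],[0,-0.8,0.7,0,0,0,0],[0,-0.8,0.7,0,0,0,0]],
])

```text
time: 11.98
position: [0.4745, -0.2212, 0.1119]
tcp_rot: [2.15, 2.287, 0.012]
ft_force: [-1.9, 13.6, 26.2]
opening: 0.0116
grip_force: 30.0
```

```bash
python3 -c "
from h import *
st(); s=cam('side');t=cam('top');w=cam('wrist')
cv2.imwrite('pics/w8.png',w['img'])
cv2.imwrite('pics/z8.png',np.hstack([cv2.resize(t['img'][130:300,345:425],(200,425)),cv2.resize(s['img'][290:420,240:400],(300,244)).repeat(1,0) if 0 else cv2.copyMakeBorder(cv2.resize(s['img'][290:420,240:400],(300,244)),0,181,0,0,0),cv2.resize(w['img'],(300,225)) if 0 else cv2.copyMakeBorder(cv2.resize(w['img'],(300,225)),0,200,0,0,0)]))"
```

```text
{'time': 11.983, 'joints': [-0.189, 0.404, 0.64, 2.041, -0.344, 0.796, 0.717], 'position': [0.475, -0.221, 0.112], 'tcp_rot': [2.15, 2.287, 0.012], 'ft_force': [-1.908, 13.556, 26.171], 'opening': 0.012, 'grip_force': 29.983}
```

View pics/z8.png

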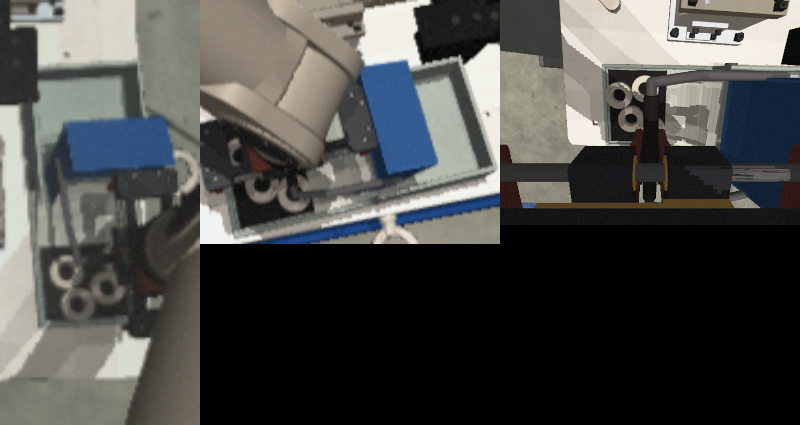

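The bin is at the stop and the rings lie in the tray (at least 3 clearly visible). Now swing it back.

Emit:
carry_out([
  [[0,0,0,0,0,0,0],[0,0.7,-0.8,0,0,0,0],[0,1.4,-1.5,0,0,0,0],[0,2.2,-2.1,0,0,0,0],[0,3,-2.6,0,0,0,0],[0,3.9,-3.1,0,0,0,0],[0,4.7,-3.5,0,0,0,0],[0,5.6,-3.9,0,0,0,0]],
])

```text
time: 12.8
position: [0.5254, -0.219, 0.1472]
tcp_rot: [-2.152, -2.284, 0.0]
ft_force: [-1.4, 5.1, -3.6]
opening: 0.0111
grip_force: 30.1
```

Emit:
carry_out([
  [[0,0.9,-0.3,0,0,0,0],[0,1.9,-0.5,0,0,0,0],[0,2.8,-0.6,0,0,0,0],[0,3.8,-0.7,0,0,0,0],[0,4.7,-0.7,0,0,0,0],[0,5.6,-0.6,0,0,0,0],[0,6.6,-0.5,0,0,0,0],[0,7.5,-0.3,0,0,0,0]],
])

```text
time: 13.47
position: [0.6031, -0.217, 0.1524]
tcp_rot: [2.152, 2.283, 0.002]
ft_force: [-1.4, 0.2, 4.5]
opening: 0.0121
grip_force: 3.0
```

Emit:
carry_out([
  [[0,0.9,0.3,0,0,0,0],[0,1.8,0.6,0,0,0,0],[0,2.7,0.9,0,0,0,0],[0,3.6,1.3,0,0,0,0],[0,4.4,1.7,0,0,0,0],[0,5,2,0,0,0,0],[0,5.4,2.2,0,0,0,0],[0,5.4,2.2,0,0,0,0]],
])

```text
time: 14.13
position: [0.6501, -0.2162, 0.132]
tcp_rot: [-2.155, -2.277, 0.008]
ft_force: [-24.3, 4.9, 35.5]
opening: 0.0114
grip_force: 30.0
```

Emit:
carry_out([
  [[0,-0.2,-0.5,0,0,0,40],[0,-0.2,-0.5,0,0,0,40],[0,-0.2,-0.5,0,0,0,40],[0,-0.2,-4,0,0,0,40],[0,-0.2,-8,0,0,0,40],[0,-0.2,-12,0,0,0,40],[0,-0.2,-15,0,0,0,40],[0,-4,-15,0,0,0,60]],
])

```text
time: 14.8
position: [0.624, -0.214, 0.2845]
tcp_rot: [2.138, 2.284, 0.009]
ft_force: [0.6, 1.3, 1.5]
opening: 0.0389
grip_force: 0.0
```

Emit:
carry_out([
  [[0,-4,0,0,0,0,100],[0,-8,0,0,0,0,100],[0,-12,0,0,0,0,100],[0,-15,0,0,0,0,100],[0,-15,0,0,0,0,100]],
])

```text
time: 15.22
position: [0.4596, -0.2254, 0.2777]
tcp_rot: [-2.159, -2.279, -0.001]
ft_force: [0.9, -0.5, -0.2]
opening: 0.0715
grip_force: 0.0
```

```bash
python3 -c "
from h import *
st(); w=cam('wrist','w9')"
```

```text
{'time': 15.217, 'joints': [-0.324, 0.158, 0.753, 1.887, -0.12, 1.144, 0.528], 'position': [0.46, -0.225, 0.278], 'tcp_rot': [-2.159, -2.279, -0.001], 'ft_force': [0.926, -0.529, -0.2], 'opening': 0.072, 'grip_force': 0.0}
```

View pics/w9.png

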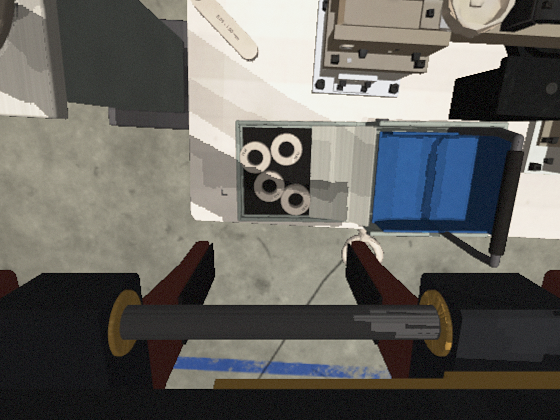

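The bin is home and empty, and all four rings are flat in the tray at pixels (255,156), (286,149), (268,186) and (294,199). Now compute their positions and the grasp directions.

```bash
cat >> h.py <<'E'
def rings(w,mn=None,dbg=False):
    pl=[];T=unit()
    k=np.linalg.norm(proj(w,u2w((-.126,.021,.022)))-proj(w,u2w((-.126,0,.022))))
    g=cv2.cvtColor(w['img'],cv2.COLOR_BGR2GRAY); S=3
    cor=np.array([proj(w,u2w((x,y,.012))) for x in(-.176,-.07) for y in(-.064,.064)]); a=np.maximum(cor.min(0).astype(int)-4,0); b=cor.max(0).astype(int)+4
    g=cv2.resize(g[a[1]:b[1],a[0]:b[0]],None,fx=S,fy=S,interpolation=cv2.INTER_CUBIC)
    h=cv2.HoughCircles(g,cv2.HOUGH_GRADIENT,1,k*S*1.5,param1=120,param2=18,minRadius=int(k*S*.88),maxRadius=int(k*S*1.12))
    for u,v,r in (h[0] if h is not None else []):
        p=onz(w,a[0]+u/S,a[1]+v/S,.022); pl.append(p); print('ring px',round(a[0]+u/S),round(a[1]+v/S),'r',round(r/S/k*21,1),p.round(4))
    return np.array(pl)
def grasp(P,op=.058):
    x,y,t=unit(); c,s=np.cos(t),np.sin(t); L=lambda p:((p[0]-x)*c+(p[1]-y)*s,-(p[0]-x)*s+(p[1]-y)*c)
    for i,p in enumerate(P):
        best=[]
        for az in range(-90,90,5):
            d=np.array([np.cos(np.radians(az)),np.sin(np.radians(az))]); n=np.array([-d[1],d[0]]); cl=1
            for sg in(1,-1):
                for f in np.linspace(op/2,op/2+.0135,4):
                    for e in(-.01,-.005,0,.005,.01):
                        q=p[:2]+sg*f*d+e*n; l=L(q)
                        cl=min(cl,l[0]+.173,.061-abs(l[1]),-.07-l[0],*[np.linalg.norm(q-o[:2])-.021 for j,o in enumerate(P) if j!=i])
            best.append((round(cl*1000,1),az))
        print(i,p.round(4),sorted(best)[::-1][:4])
E
python3 -c "
from h import *
w=cam('wrist');P=rings(w);grasp(P)
go([.46,-.2,.2],2)"
```

```text
ring px 252 158 r 21.3 [ 0.4241 -0.1981  0.022 ]
ring px 283 150 r 21.2 [ 0.4653 -0.1848  0.022 ]
ring px 266 187 r 20.8 [ 0.4446 -0.2363  0.022 ]
ring px 292 198 r 19.8 [ 0.4816 -0.2505  0.022 ]
0 [ 0.4241 -0.1981  0.022 ] [(np.float64(-13.6), 60), (np.float64(-14.7), 65), (np.float64(-15.3), -85), (np.float64(-15.3), -90)]
1 [ 0.4653 -0.1848  0.022 ] [(np.float64(-7.4), -15), (np.float64(-9.4), -20), (np.float64(-10.7), -10), (np.float64(-12.3), -25)]
2 [ 0.4446 -0.2363  0.022 ] [(np.float64(-3.6), 40), (np.float64(-4.0), 35), (np.float64(-5.1), 30), (np.float64(-5.9), 25)]
3 [ 0.4816 -0.2505  0.022 ] [(np.float64(-1.9), 60), (np.float64(-2.9), 65), (np.float64(-3.4), -85), (np.float64(-3.5), -90)]
t 15.32 pos [ 0.4651 -0.2237  0.2784] az 3.4 -> shift [ 2.39 -0.38  7.84] turn [ 0.001 -0.001  0.024] j7 0.53
```

```bash
sed -i 's/-.07-l\[0\]/-.058-l[0]/; s/op=.058/op=.053/' h.py; python3 -c "
from h import *
w=cam('wrist');P=rings(w);grasp(P)
x=u2w((-.176,-.066,.012));print(proj(w,x),proj(w,u2w((-.176,.066,.012))))
go([.4816,-.2505,.12],60)"
```

```text
ring px 264 186 r 21.4 [ 0.4451 -0.2355  0.022 ]
ring px 251 158 r 21.9 [ 0.4255 -0.1978  0.022 ]
ring px 281 150 r 21.9 [ 0.4649 -0.185   0.022 ]
ring px 291 200 r 21.4 [ 0.4828 -0.2525  0.022 ]
0 [ 0.4451 -0.2355  0.022 ] [(np.float64(-1.4), 35), (np.float64(-2.4), 30), (np.float64(-3.1), 25), (np.float64(-3.2), 40)]
1 [ 0.4255 -0.1978  0.022 ] [(np.float64(-11.7), 60), (np.float64(-12.5), 55), (np.float64(-12.7), 65), (np.float64(-13.0), -90)]
2 [ 0.4649 -0.185   0.022 ] [(np.float64(-8.3), -20), (np.float64(-8.4), -15), (np.float64(-11.0), -25), (np.float64(-11.4), -10)]
3 [ 0.4828 -0.2525  0.022 ] [(np.float64(3.0), 45), (np.float64(2.5), 40), (np.float64(1.2), 50), (np.float64(1.2), 35)]
[236.55971906 226.58348912] [234.53606629 132.51044771]
t 15.37 pos [ 0.4662 -0.2234  0.2783] az 3.4 -> shift [-2.79  1.36 15.83] turn [ 0.001  0.001 -0.987] j7 0.53
```

```bash
python3 -c "
from h import *
w=cam('wrist','w10');c=imaging and w
hsv=cv2.cvtColor(w['img'],cv2.COLOR_BGR2HSV)
m=(w['img'].max(2)<55).astype(np.uint8); m[:100]=0;m[240:]=0;m[:,:220]=0;m[:,330:]=0
m=cv2.morphologyEx(m,cv2.MORPH_CLOSE,np.ones((25,25)))
n,l,s,_=cv2.connectedComponentsWithStats(m);i=1+s[1:,4].argmax();print(s[i])
r=cv2.minAreaRect(np.argwhere(l==i)[:,::-1].astype(np.float32));b=cv2.boxPoints(r);print(b.round(0))
print(np.array([onz(w,*q,.006) for q in b]).round(3), 'pred floor', [u2w((x,y,.006)).round(3) for x in(-.173,-.078) for y in(-.061,.061)])
st()"
```

```text
[ 238  128   68   88 5717]
[[238. 128.]
 [305. 128.]
 [305. 215.]
 [238. 215.]]
[[ 0.406 -0.16   0.006]
 [ 0.496 -0.155  0.006]
 [ 0.506 -0.277  0.006]
 [ 0.409 -0.283  0.006]] pred floor [array([ 0.41 , -0.293,  0.006]), array([ 0.404, -0.171,  0.006]), array([ 0.505, -0.289,  0.006]), array([ 0.499, -0.167,  0.006])]
{'time': 15.417, 'joints': [-0.324, 0.167, 0.747, 1.877, -0.124, 1.143, 0.528], 'position': [0.467, -0.223, 0.278], 'tcp_rot': [2.153, 2.287, 0.0], 'ft_force': [0.338, -0.373, -0.399], 'opening': 0.086, 'grip_force': 0.0}
```

```bash
python3 -c "
from h import *
np.save('unit.npy',[.580,-.2133,.045])
w=cam('wrist');P=rings(w);grasp(P)
go([.4828,-.2525,.12],55)"
```

```text
ring px 264 187 r 20.5 [ 0.4451 -0.2361  0.022 ]
ring px 249 158 r 21.0 [ 0.4241 -0.1985  0.022 ]
ring px 290 201 r 19.5 [ 0.482 -0.254  0.022]
ring px 280 150 r 20.5 [ 0.4652 -0.1846  0.022 ]
0 [ 0.4451 -0.2361  0.022 ] [(np.float64(-1.9), 35), (np.float64(-2.4), 40), (np.float64(-2.9), 30), (np.float64(-3.6), 25)]
1 [ 0.4241 -0.1985  0.022 ] [(np.float64(-3.7), 80), (np.float64(-3.7), 75), (np.float64(-6.6), 70), (np.float64(-6.8), 85)]
2 [ 0.482 -0.254  0.022] [(np.float64(0.3), 25), (np.float64(-1.5), 20), (np.float64(-2.5), 30), (np.float64(-4.2), 15)]
3 [ 0.4652 -0.1846  0.022 ] [(np.float64(-1.0), -25), (np.float64(-2.8), -30), (np.float64(-3.8), -20), (np.float64(-5.2), -35)]
t 15.47 pos [ 0.4666 -0.2234  0.2781] az 3.5 -> shift [-2.99  1.44 15.81] turn [-0.     0.001 -0.899] j7 0.53
```

Emit:
carry_out([
  [[-1,0.5,3,0,0,-0.1,60],[-2,0.9,6,0,0,-0.2,60],[-3,1.3,9,0,0,-0.3,60],[-3,1.3,12,0,0,-0.41,60],[-3,1.3,15,0,0,-0.41,60],[-3,1.3,18,0,0,-0.41,60],[-3,1.3,18,0,0,-0.41,60],[-3,1.3,18,0,0,-0.41,60]],
])

```text
time: 16.13
position: [0.4795, -0.2528, 0.0968]
tcp_rot: [-1.642, -2.674, 0.003]
ft_force: [0.1, -0.3, 0.1]
opening: 0.0529
grip_force: 0.0
```

```bash
python3 -c "
from h import *
w=cam('wrist','w11');rings(w)
go([.482,-.2535,.025],27)"
```

```text
ring px 304 128 r 21.5 [ 0.4643 -0.1854  0.022 ]
ring px 252 176 r 20.3 [ 0.4445 -0.236   0.022 ]
ring px 250 121 r 20.4 [ 0.4251 -0.199   0.022 ]
ring px 283 214 r 20.4 [ 0.4806 -0.2524  0.022 ]
t 16.18 pos [ 0.4806 -0.2534  0.0984] az 26.9 -> shift [-0.07  0.13  7.34] turn [-0.001  0.    -0.002] j7 1.16
```

Consistent measurements. Descend and grip.

Emit:
carry_out([
  [[0,0,3,0,0,0,60],[0,0,5.5,0,0,0,60],[0,0,7.2,0,0,0,60],[0,0,7.2,0,0,0,60],[0,0,7.2,0,0,0,20],[0,0,7.2,0,0,0,20],[0,0,7.2,0,0,0,20],[0,0,7.2,0,0,0,20]],
])

```text
time: 16.85
position: [0.481, -0.2534, 0.0277]
tcp_rot: [1.643, 2.675, 0.001]
ft_force: [-0.7, -0.6, -0.7]
opening: 0.0296
grip_force: 0.0
```

Emit:
carry_out([
  [[0,0,0,0,0,0,20],[0,0,-4,0,0,0,20],[0,0,-8,0,0,0,20],[0,0,-12,0,0,0,20],[0,0,-16,0,0,0,20],[0,0,-20,0,0,0,20],[0,0,-24,0,0,0,20],[0,0,-26,0,0,0,20]],
])

```text
time: 17.52
position: [0.481, -0.2543, 0.2915]
tcp_rot: [1.643, 2.671, 0.003]
ft_force: [0.3, -0.4, -0.2]
opening: 0.0174
grip_force: 0.0
```

```bash
python3 -c "
from h import *
st();go([.395,.255,.27],90)"
```

```text
{'time': 17.517, 'joints': [-0.22, 0.207, 0.703, 1.804, -0.146, 1.176, 0.997], 'position': [0.481, -0.254, 0.291], 'tcp_rot': [1.643, 2.671, 0.003], 'ft_force': [0.251, -0.432, -0.157], 'opening': 0.017, 'grip_force': 0.0}
t 17.52 pos [ 0.481  -0.2543  0.2915] az 26.8 -> shift [49.34 15.29  2.02] turn [ 0.002  0.007 -1.103] j7 1.0
```

```bash
python3 -c "
from h import *
w=cam('wrist');s=status.read_state();r=R.from_rotvec(s['tcp_rot']);p=np.array(s['position'])
V=w['view'];C=-V[:3,:3].T@V[:3,3]
print('cam in tool',(r.inv().apply(C-p)).round(4)); print('cam axes in tool',(r.inv().as_matrix()@V[:3,:3].T).round(3))
rings(w)
im=w['img'].astype(int);m=((im[...,2]>im[...,1]+20)&(im[...,2]>im[...,0]+20)&(im.max(2)<140)&(im[...,2]<120))
m[:, :120]=0;m[:,440:]=0
ys,xs=np.where(m);print('red rows',ys.min(),ys.max());
for y in range(ys.min(),ys.min()+50,6): print(y,xs[ys==y].min(),xs[ys==y].max(),len(xs[ys==y]))
op=s['opening']
for z in(.017,.0,-.016): print(z,[proj(w,p+r.apply([x,sg*(op/2+d),z])).round(0).tolist() for sg in(1,-1) for d in(0,.0135) for x in(-.01,.01)])
"
```

```text
cam in tool [ 0.0685 -0.0016 -0.1752]
cam axes in tool [[ 0.     0.967  0.254]
 [ 1.    -0.001  0.002]
 [ 0.002  0.254 -0.967]]
ring px 261 120 r 21.1 [ 0.4246 -0.1979  0.022 ]
ring px 262 153 r 20.1 [ 0.4446 -0.236   0.022 ]
ring px 292 126 r 21.2 [ 0.4651 -0.1851  0.022 ]
ring px 280 176 r 19.7 [ 0.482  -0.2531  0.022 ]
red rows 241 388
241 250 310 17
247 246 314 27
253 244 316 29
259 243 317 31
265 240 320 33
271 236 324 38
277 242 318 26
283 243 317 22
289 243 318 22
0.017 [[297.0, 255.0], [297.0, 225.0], [318.0, 255.0], [319.0, 225.0], [269.0, 255.0], [269.0, 225.0], [248.0, 255.0], [247.0, 225.0]]
0.0 [[298.0, 266.0], [299.0, 233.0], [321.0, 266.0], [322.0, 233.0], [268.0, 266.0], [268.0, 233.0], [245.0, 266.0], [244.0, 233.0]]
-0.016 [[300.0, 278.0], [300.0, 243.0], [325.0, 278.0], [326.0, 243.0], [267.0, 278.0], [267.0, 243.0], [242.0, 278.0], [241.0, 243.0]]
```

The fingertips really sit about 33 mm short of the stated tip, which matches both the bar contact and this image. So I'll use TCP z ≈ -0.007 for floor grasps.

Emit:
carry_out([
  [[0,0,4,0,0,0,60],[0,0,8,0,0,0,60],[0,0,12,0,0,0,60],[0,0,16,0,0,0,60],[0,0,20,0,0,0,60],[0,0,24,0,0,0,60],[0,0,26,0,0,0,60],[0,0,26,0,0,0,60]],
])

```text
time: 18.23
position: [0.4765, -0.2515, 0.0221]
tcp_rot: [-1.64, -2.67, 0.003]
ft_force: [0.2, 0.7, -0.1]
opening: 0.0525
grip_force: 0.0
```

Emit:
carry_out([
  [[0,0,1.2,0,0,0,60],[0,0,2.4,0,0,0,60],[0,0,3.4,0,0,0,60],[0,0,3.6,0,0,0,60],[0,0,3.6,0,0,0,60]],
])

```text
time: 18.65
position: [0.4811, -0.2543, -0.0069]
tcp_rot: [1.645, 2.673, 0.003]
ft_force: [-7.9, 2.8, 27.6]
opening: 0.0525
grip_force: 14.6
```

Emit:
carry_out([
  [[0,0,0,0,0,0,20],[0,0,0,0,0,0,20],[0,0,0,0,0,0,20],[0,0,0,0,0,0,20],[0,0,0,0,0,0,20]],
])

```text
time: 19.07
position: [0.4824, -0.2542, -0.0075]
tcp_rot: [1.642, 2.672, 0.003]
ft_force: [-1.4, 1.2, 14.7]
opening: 0.0405
grip_force: 34.3
```

Emit:
carry_out([
  [[0,0,-3,0,0,0,20],[0,0,-7,0,0,0,20],[0,0,-11,0,0,0,20],[0,0,-15,0,0,0,20],[0,0,-19,0,0,0,20],[0,0,-22,0,0,0,20],[0,0,-23,0,0,0,20],[0,0,-23,0,0,0,20]],
])

```text
time: 19.73
position: [0.4817, -0.2537, 0.223]
tcp_rot: [1.641, 2.672, 0.004]
ft_force: [1.4, -0.2, -2.4]
opening: 0.0404
grip_force: 29.9
```

```bash
python3 -c "
from h import *
st();go([.40,.255,.22],90)"
```

```text
{'time': 19.733, 'joints': [-0.202, 0.284, 0.703, 1.892, -0.215, 1.035, 1.059], 'position': [0.482, -0.254, 0.223], 'tcp_rot': [1.641, 2.672, 0.004], 'ft_force': [1.399, -0.198, -2.368], 'opening': 0.04, 'grip_force': 29.925}
t 19.73 pos [ 0.4817 -0.2537  0.223 ] az 26.9 -> shift [49.06 15.72  0.21] turn [ 0.003  0.006 -1.101] j7 1.06
```

Emit:
carry_out([
  [[3.5,1.1,0,0,0,-0.08,20],[7,2.2,0,0,0,-0.16,20],[10.5,3.4,0,0,0,-0.24,20],[14,4.5,0,0,0,-0.32,20],[17.5,5.6,0,0,0,-0.4,20],[21,6.7,0,0,0,-0.48,20],[24.5,7.9,0,0,0,-0.56,20],[28,9,0,0,0,-0.64,20]],
])

```text
time: 20.4
position: [0.4317, 0.0392, 0.2183]
tcp_rot: [-0.712, -3.058, 0.001]
ft_force: [0.8, 0.0, -0.8]
opening: 0.04
grip_force: 29.9
```

```bash
python3 -c "
from h import *
st();go([.40,.25,.22],90)"
```

```text
{'time': 20.4, 'joints': [-0.637, 0.048, 0.422, 2.108, -0.024, 0.992, 0.911], 'position': [0.432, 0.039, 0.218], 'tcp_rot': [-0.712, -3.058, 0.001], 'ft_force': [0.754, 0.044, -0.769], 'opening': 0.04, 'grip_force': 29.923}
t 20.4 pos [0.4317 0.0392 0.2183] az 63.8 -> shift [12.15 17.51 -0.16] turn [-0.001 -0.002 -0.457] j7 0.91
```

Emit:
carry_out([
  [[2,3,0,0,0,-0.1,20],[4,6,0,0,0,-0.2,20],[6,9,0,0,0,-0.3,20],[8,12,0,0,0,-0.4,20],[9.5,15,0,0,0,-0.42,20],[10.5,18,0,0,0,-0.42,20],[11.5,21.6,0,0,0,-0.42,20],[11.5,21.6,0,0,0,-0.42,20]],
])

```text
time: 21.07
position: [0.4253, 0.2894, 0.2179]
tcp_rot: [-0.052, -3.139, -0.003]
ft_force: [-0.1, 0.3, -1.7]
opening: 0.0404
grip_force: 29.9
```

```bash
python3 -c "
from h import *
w=cam('wrist','w12');st();go([.422,.285,.03],88)
for z in (.06,): print([proj(w,(x,y,z)).round(0).tolist() for x in(.333,.455) for y in(.219,.351)])"
```

```text
{'time': 21.117, 'joints': [-0.89, 0.198, 0.205, 1.937, -0.048, 1.014, 0.872], 'position': [0.425, 0.285, 0.218], 'tcp_rot': [-0.056, -3.138, 0.002], 'ft_force': [0.173, -1.627, -0.961], 'opening': 0.04, 'grip_force': 29.925}
t 21.12 pos [0.4253 0.2855 0.2176] az 88.0 -> shift [ 0.27 -0.04 18.76] turn [-0.001 -0.003 -0.001] j7 0.87
[[208.0, 106.0], [341.0, 102.0], [218.0, 224.0], [339.0, 220.0]]
```

View pics/w12.png

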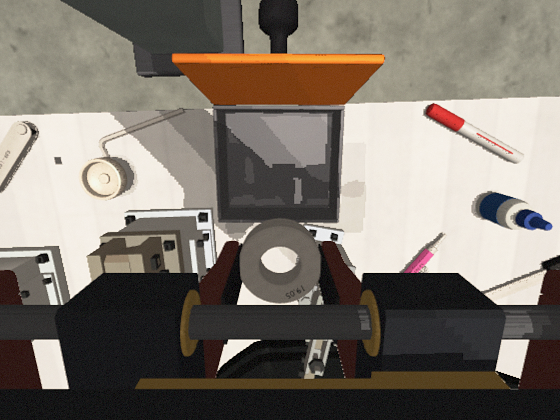

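The ring is held (280,260). The box rim corners at (213,107), (341,107), (217,222) and (339,221) match my box pose. The lid leans back at row 60. Lower and release.

Emit:
carry_out([
  [[0.3,0,4,0,0,0,20],[0.3,0,8,0,0,0,20],[0.3,0,12,0,0,0,20],[0.3,0,16,0,0,0,20],[0.3,0,19,0,0,0,20],[0.3,0,19.5,0,0,0,20],[0.3,0,19.5,0,0,0,20],[0.3,0,19.5,0,0,0,57]],
])

```text
time: 21.78
position: [0.4242, 0.2816, 0.0257]
tcp_rot: [-0.067, -3.141, 0.0]
ft_force: [0.8, -0.1, -0.3]
opening: 0.0441
grip_force: 0.0
```

Emit:
carry_out([
  [[0,0,0,0,0,0,57],[0,0,0,0,0,0,57],[0,0,-4,0,0,0,57],[0,0,-8,0,0,0,60],[0,0,-12,0,0,0,60],[0,0,-16,0,0,0,60],[0,0,-19.5,0,0,0,60],[-4,-0.5,-19.5,0,0,0.1,60]],
])

```text
time: 22.45
position: [0.4622, 0.2808, 0.23]
tcp_rot: [0.21, 3.128, 0.02]
ft_force: [0.4, 0.6, -0.6]
opening: 0.0529
grip_force: 0.0
```

```bash
cat >> h.py <<'E'
def boxlook(w):
    # bright ring pixels inside box footprint
    q=np.array([proj(w,(x,y,.02)) for x,y in((.34,.225),(.34,.345),(.45,.345),(.45,.225))]).astype(np.int32)
    m=np.zeros(w['img'].shape[:2],np.uint8);cv2.fillConvexPoly(m,q,255)
    k=np.linalg.norm(proj(w,(.394,.306,.02))-proj(w,(.394,.285,.02)));S=3
    a=q.min(0);b=q.max(0);g=cv2.cvtColor(w['img'],cv2.COLOR_BGR2GRAY)[max(a[1],0):b[1],max(a[0],0):b[0]]
    g=cv2.resize(g,None,fx=S,fy=S,interpolation=cv2.INTER_CUBIC)
    h=cv2.HoughCircles(g,cv2.HOUGH_GRADIENT,1,k*S,param1=120,param2=20,minRadius=int(k*S*.85),maxRadius=int(k*S*1.25))
    for u,v,r in (h[0] if h is not None else []): print('box ring',onz(w,max(a[0],0)+u/S,max(a[1],0)+v/S,.02).round(3),round(r/S/k*21,1))
E
python3 -c "
from h import *
w=cam('wrist','w13');boxlook(w);st();go([.46,-.2,.22],27)"
```

```text
box ring [0.423 0.281 0.02 ] 20.2
{'time': 22.5, 'joints': [-0.862, 0.238, 0.26, 1.868, -0.07, 1.029, 0.844], 'position': [0.472, 0.276, 0.227], 'tcp_rot': [0.238, 3.12, 0.015], 'ft_force': [6.769, -0.395, 1.043], 'opening': 0.052, 'grip_force': 0.0}
t 22.5 pos [0.472  0.2761 0.2272] az 81.3 -> shift [ -6.02 -47.25   0.29] turn [0.015 0.006 0.947] j7 0.84
```

Emit:
carry_out([
  [[2.5,0,0,0,0,0,60],[4,-2,0,0,0,0.08,60],[4,-6,0,0,0,0.16,60],[4,-10,0,0,0,0.24,60],[3.5,-14,0,0,0,0.32,60],[3,-18,0,0,0,0.4,60],[2,-22,0,0,0,0.48,60],[1,-26,0,0,0,0.56,60]],
])

```text
time: 23.17
position: [0.4167, 0.0177, 0.2212]
tcp_rot: [1.085, 2.947, 0.004]
ft_force: [2.1, 0.5, 0.2]
opening: 0.0528
grip_force: 0.0
```

```bash
python3 -c "
from h import *
st();go([.46,-.19,.2],35)"
```

```text
{'time': 23.167, 'joints': [-0.667, 0.002, 0.486, 2.143, -0.003, 0.994, 0.686], 'position': [0.417, 0.018, 0.221], 'tcp_rot': [1.085, 2.947, 0.004], 'ft_force': [2.091, 0.5, 0.17], 'opening': 0.053, 'grip_force': 0.0}
t 23.17 pos [0.4167 0.0177 0.2212] az 49.6 -> shift [-16.76 -13.01   2.09] turn [0.003 0.    0.255] j7 0.69
```

Emit:
carry_out([
  [[-3,-2.2,0,0,0,0.1,60],[-6,-4.4,0,0,0,0.2,60],[-9,-6.6,0,0,0,0.25,60],[-12,-8.8,0,0,0,0.25,60],[-15,-11,0,0,0,0.25,60],[-16.8,-13,0,0,0,0.25,60],[-16.8,-13,0,0,0,0.25,60]],
])

```text
time: 23.75
position: [0.461, -0.1944, 0.2215]
tcp_rot: [1.448, 2.784, -0.002]
ft_force: [-0.4, -0.6, 0.0]
opening: 0.0527
grip_force: 0.0
```

```bash
python3 -c "
from h import *
w=cam('wrist');P=rings(w);grasp(P);st();go([.445,-.236,.04],37);go([.465,-.185,.04],-25)"
```

```text
ring px 288 181 r 21.3 [ 0.4653 -0.1847  0.022 ]
ring px 248 202 r 21.3 [ 0.4409 -0.2335  0.022 ]
ring px 254 170 r 21.4 [ 0.4247 -0.1978  0.022 ]
0 [ 0.4653 -0.1847  0.022 ] [(np.float64(-2.0), -25), (np.float64(-2.7), -30), (np.float64(-4.8), -20), (np.float64(-5.0), -35)]
1 [ 0.4409 -0.2335  0.022 ] [(np.float64(-5.6), 40), (np.float64(-6.0), 35), (np.float64(-6.4), 65), (np.float64(-6.5), 60)]
2 [ 0.4247 -0.1978  0.022 ] [(np.float64(-6.0), 70), (np.float64(-6.1), 75), (np.float64(-8.8), 80), (np.float64(-8.8), 65)]
{'time': 23.8, 'joints': [-0.344, 0.192, 0.707, 1.988, -0.146, 1.01, 1.045], 'position': [0.461, -0.191, 0.221], 'tcp_rot': [1.447, 2.786, -0.0], 'ft_force': [-0.118, 0.016, 0.412], 'opening': 0.053, 'grip_force': 0.0}
t 23.8 pos [ 0.461  -0.1915  0.2211] az 35.1 -> shift [-2.69 -3.88 18.11] turn [ 0.001  0.002 -0.033] j7 1.04
t 23.8 pos [ 0.461  -0.1915  0.2211] az 35.1 -> shift [ 0.33  0.69 18.11] turn [2.000e-03 1.000e-03 1.049e+00] j7 1.04
```

```bash
sed -i 's/def grasp(P,op=.053)/def grasp(P,op=.05,wl=0.015)/; s/l\[0\]+.173,.061-abs(l\[1\]),-.058-l\[0\]/l[0]+.173+wl,.061+wl-abs(l[1]),-.055-l[0]/' h.py; python3 -c "
from h import *
w=cam('wrist');P=rings(w);grasp(P);go([.465,-.185,.04],-40)"
```

```text
ring px 287 183 r 21.9 [ 0.4651 -0.1842  0.022 ]
ring px 253 172 r 21.9 [ 0.4248 -0.197   0.022 ]
ring px 246 206 r 21.0 [ 0.4408 -0.2345  0.022 ]
0 [ 0.4651 -0.1842  0.022 ] [(np.float64(6.5), -45), (np.float64(5.1), -50), (np.float64(4.9), -40), (np.float64(3.9), -55)]
1 [ 0.4248 -0.197   0.022 ] [(np.float64(-0.5), 65), (np.float64(-2.5), 60), (np.float64(-3.2), 70), (np.float64(-5.0), -25)]
2 [ 0.4408 -0.2345  0.022 ] [(np.float64(9.1), 5), (np.float64(8.5), 10), (np.float64(8.2), 15), (np.float64(8.1), 20)]
t 23.85 pos [ 0.4611 -0.1892  0.2207] az 35.3 -> shift [ 0.13  0.55 18.07] turn [ 1.000e-03 -0.000e+00  1.314e+00] j7 1.04
```

Emit:
carry_out([
  [[-1,-2,3,0,0,0.1,57],[-2.5,-4.3,6,0,0,0.2,57],[-2.5,-4.3,9.5,0,0,0.3,57],[-2.5,-4.3,13,0,0,0.35,57],[-2.5,-4.3,16,0,0,0.35,57],[-2.5,-4.3,18,0,0,0.35,57],[-2.5,-4.3,18,0,0,0.35,57]],
])

```text
time: 24.43
position: [0.4388, -0.2304, 0.0372]
tcp_rot: [-1.897, -2.497, 0.001]
ft_force: [0.3, 1.1, -0.6]
opening: 0.0505
grip_force: 0.0
```

```bash
python3 -c "
from h import *
w=cam('wrist');P=rings(w);grasp(P);go([.4408,-.2345,-.003],15)"
```

```text
ring px 282 242 r 21.2 [ 0.4402 -0.2328  0.022 ]
ring px 341 178 r 22.4 [ 0.4636 -0.1843  0.022 ]
ring px 272 181 r 21.9 [ 0.4239 -0.197   0.022 ]
0 [ 0.4402 -0.2328  0.022 ] [(np.float64(8.5), 5), (np.float64(8.0), 10), (np.float64(7.7), 15), (np.float64(6.6), 20)]
1 [ 0.4636 -0.1843  0.022 ] [(np.float64(6.6), -45), (np.float64(5.1), -50), (np.float64(4.4), -40), (np.float64(3.9), -55)]
2 [ 0.4239 -0.197   0.022 ] [(np.float64(-1.1), 65), (np.float64(-3.0), 60), (np.float64(-3.4), 70), (np.float64(-5.8), 55)]
t 24.48 pos [ 0.4399 -0.2314  0.0392] az 15.5 -> shift [-0.33  0.01  4.22] turn [-0.002 -0.003  0.009] j7 1.1
```

Emit:
carry_out([
  [[-0.1,0,1.5,0,0,0,57],[-0.1,0,3,0,0,0,57],[-0.1,0,4.2,0,0,0,57],[-0.1,0,4.2,0,0,0,57],[-0.1,0,4.2,0,0,0,20],[-0.1,0,4.2,0,0,0,20],[-0.1,0,4.2,0,0,0,20],[-0.1,0,4.2,0,0,0,20]],
])

```text
time: 25.15
position: [0.4419, -0.2346, -0.0008]
tcp_rot: [1.903, 2.498, 0.001]
ft_force: [-0.1, -0.0, 8.5]
opening: 0.0399
grip_force: 30.1
```

Emit:
carry_out([
  [[0,0,0,0,0,0,20],[0,0,-3,0,0,0,20],[0,0,-7,0,0,0,20],[0,0,-11,0,0,0,20],[0,0,-15,0,0,0,20],[0,0,-19,0,0,0,20],[0,0,-22,0,0,0,20],[0,0,-22,0,0,0,20]],
])

```text
time: 25.82
position: [0.444, -0.2364, 0.2239]
tcp_rot: [1.899, 2.491, 0.008]
ft_force: [0.4, -1.0, -1.3]
opening: 0.0398
grip_force: 29.9
```

```bash
python3 -c "
from h import *
st();go([.43,.03,.22],60);go([.38,.285,.22],88)"
```

```text
{'time': 25.817, 'joints': [-0.357, 0.21, 0.845, 1.987, -0.189, 1.012, 0.845], 'position': [0.444, -0.236, 0.224], 'tcp_rot': [1.899, 2.491, 0.008], 'ft_force': [0.376, -0.971, -1.298], 'opening': 0.04, 'grip_force': 29.934}
t 25.82 pos [ 0.444  -0.2364  0.2239] az 15.4 -> shift [26.06  5.71  0.34] turn [ 0.007  0.007 -0.779] j7 0.85
t 25.82 pos [ 0.444  -0.2364  0.2239] az 15.4 -> shift [51.97  7.64  0.25] turn [ 0.005  0.009 -1.268] j7 0.85
```

Emit:
carry_out([
  [[3.5,1,0,0,0,-0.1,20],[7,2,0,0,0,-0.2,20],[10.5,3,0,0,0,-0.3,20],[14,3.9,0,0,0,-0.4,20],[17.5,4.6,0,0,0,-0.5,20],[21,5.3,0,0,0,-0.6,20],[24.5,5.7,0,0,0,-0.7,20],[28,6,0,0,0,-0.8,20]],
])

```text
time: 26.48
position: [0.4236, 0.0529, 0.2178]
tcp_rot: [-0.773, -3.045, -0.0]
ft_force: [0.4, 1.0, -1.6]
opening: 0.0396
grip_force: 29.9
```

```bash
python3 -c "
from h import *
go([.378,.285,.22],88)"
```

```text
t 26.48 pos [0.4236 0.0529 0.2178] az 61.5 -> shift [15.07 18.23 -0.22] turn [ 0.    -0.    -0.462] j7 0.83
```

Emit:
carry_out([
  [[2,3,0,0,0,-0.1,20],[4,6,0,0,0,-0.2,20],[6,9,0,0,0,-0.3,20],[8,12,0,0,0,-0.4,20],[11,15,0,0,0,-0.45,20],[14,17.7,0,0,0,-0.45,20],[14,17.7,0,0,0,-0.45,20],[14,17.7,0,0,0,-0.45,20]],
])

```text
time: 27.15
position: [0.3855, 0.2756, 0.2173]
tcp_rot: [-0.074, -3.14, 0.002]
ft_force: [0.6, -0.1, -1.5]
opening: 0.0398
grip_force: 29.9
```

```bash
python3 -c "
from h import *
w=cam('wrist');boxlook(w);go([.378,.285,.025],88)"
```

```text
t 27.2 pos [0.3863 0.2737 0.2174] az 87.1 -> shift [ 0.87  1.12 19.24] turn [-0.001 -0.001 -0.015] j7 0.82
```

Emit:
carry_out([
  [[0.8,1.1,3,0,0,0,20],[0.8,1.1,7,0,0,0,20],[0.8,1.1,11,0,0,0,20],[0.8,1.1,15,0,0,0,20],[0.8,1.1,18,0,0,0,20],[0.8,1.1,19.2,0,0,0,20],[0.8,1.1,19.2,0,0,0,20],[0.8,1.1,19.2,0,0,0,57]],
])

```text
time: 27.87
position: [0.3801, 0.2835, 0.026]
tcp_rot: [-0.086, -3.14, 0.003]
ft_force: [0.7, -0.6, 0.2]
opening: 0.0432
grip_force: 0.0
```

Emit:
carry_out([
  [[0,0,0,0,0,0,57],[0,0,0,0,0,0,57],[0,0,-4,0,0,0,57],[0,0,-8,0,0,0,57],[0,0,-12,0,0,0,57],[0,0,-16,0,0,0,57],[0,0,-19.5,0,0,0,57],[-3,0,-19.5,0,0,0.1,57]],
])

```text
time: 28.53
position: [0.4093, 0.2874, 0.2299]
tcp_rot: [0.23, 3.127, 0.02]
ft_force: [0.3, 0.2, -0.7]
opening: 0.0503
grip_force: 0.0
```

```bash
python3 -c "
from h import *
w=cam('wrist','w14');boxlook(w);st();go([.42,.02,.22],30);go([.46,-.19,.2],-10)"
```

```text
box ring [0.379 0.282 0.02 ] 20.6
box ring [0.422 0.281 0.02 ] 20.6
{'time': 28.583, 'joints': [-1.037, 0.164, 0.353, 1.962, -0.068, 1.012, 0.756], 'position': [0.416, 0.285, 0.228], 'tcp_rot': [0.253, 3.121, 0.017], 'ft_force': [4.856, -0.247, 0.649], 'opening': 0.05, 'grip_force': 0.0}
t 28.58 pos [0.4162 0.2854 0.2276] az 80.7 -> shift [ -4.65 -26.14   0.5 ] turn [0.015 0.003 0.885] j7 0.76
t 28.58 pos [0.4162 0.2854 0.2276] az 80.7 -> shift [-11.96 -46.25   2.33] turn [ 0.016 -0.002  1.583] j7 0.76
```

Emit:
carry_out([
  [[0,-2,0,0,0,0.12,57],[0,-5,0,0,0,0.24,57],[-0.5,-8.5,0,0,0,0.36,57],[-1.5,-12,0,0,0,0.48,57],[-2.5,-16,0,0,0,0.6,57],[-3.5,-20,0,0,0,0.72,57],[-4.5,-24,0,0,0,0.84,57],[-5.5,-28,0,0,0,0.96,57]],
])

```text
time: 29.25
position: [0.4213, -0.0034, 0.222]
tcp_rot: [1.665, 2.663, 0.004]
ft_force: [0.5, 0.9, -0.3]
opening: 0.0501
grip_force: 0.0
```

```bash
python3 -c "
from h import *
go([.46,-.19,.2],-45)"
```

```text
t 29.25 pos [ 0.4213 -0.0034  0.222 ] az 26.0 -> shift [-18.47  -4.7    2.17] turn [ 0.002 -0.003  1.238] j7 0.33
```

Emit:
carry_out([
  [[-3,-0.8,0,0,0,0.12,57],[-6,-1.6,0,0,0,0.24,57],[-9,-2.4,0,0,0,0.36,57],[-12,-3.2,0,0,0,0.48,57],[-15,-4,0,0,0,0.6,57],[-17.5,-4.5,0,0,0,0.72,57],[-17.5,-4.5,1,0,0,0.84,57],[-17.5,-4.5,2,0,0,0.96,57]],
])

```text
time: 29.92
position: [0.4592, -0.1806, 0.2021]
tcp_rot: [2.709, 1.587, 0.004]
ft_force: [0.4, 0.2, 0.1]
opening: 0.0504
grip_force: 0.0
```

Emit:
carry_out([
  [[0,0,0,0,0,0.1,57],[0,0,0,0,0,0.2,57],[0,0,0,0,0,0.26,57],[0,0,0,0,0,0.26,57]],
])

```text
time: 30.25
position: [0.4587, -0.1783, 0.2017]
tcp_rot: [2.889, 1.234, 0.002]
ft_force: [-0.4, 0.7, 0.0]
opening: 0.0498
grip_force: 0.0
```

```bash
python3 -c "
from h import *
w=cam('wrist');P=rings(w);grasp(P);go([.4645,-.1845,.037],-45)"
```

```text
ring px 287 190 r 21.9 [ 0.4661 -0.1849  0.022 ]
ring px 266 219 r 21.5 [ 0.425  -0.1931  0.022 ]
0 [ 0.4661 -0.1849  0.022 ] [(np.float64(5.8), -50), (np.float64(4.6), -55), (np.float64(4.0), -45), (np.float64(3.7), -60)]
1 [ 0.425  -0.1931  0.022 ] [(np.float64(10.0), -85), (np.float64(9.9), -90), (np.float64(9.5), -65), (np.float64(9.4), 85)]
t 30.3 pos [ 0.4587 -0.1782  0.2016] az -43.5 -> shift [-0.07  0.84 16.46] turn [ 0.    -0.001  0.026] j7 -0.22
```

Emit:
carry_out([
  [[0,0.9,3,0,0,0.09,57],[0,0.9,6,0,0,0.09,57],[0,0.9,9,0,0,0.09,57],[0,0.9,12,0,0,0.09,57],[0,0.9,15,0,0,0.09,57],[0,0.9,16,0,0,0.09,57],[0,0.9,16,0,0,0.09,57]],
])

```text
time: 30.88
position: [0.4637, -0.184, 0.0397]
tcp_rot: [-2.938, -1.107, 0.005]
ft_force: [-0.3, -0.1, -0.1]
opening: 0.0499
grip_force: 0.0
```

```bash
python3 -c "
from h import *
w=cam('wrist');P=rings(w);go([.4655,-.1847,-.003],-48)"
```

```text
ring px 280 233 r 22.9 [ 0.4671 -0.1837  0.022 ]
t 30.93 pos [ 0.4649 -0.1846  0.0413] az -48.7 -> shift [0.04 0.06 4.43] turn [-0.001  0.001 -0.013] j7 -0.02
```

Emit:
carry_out([
  [[0.1,0.1,1.5,0,0,0,57],[0.1,0.1,3,0,0,0,57],[0.1,0.1,4.4,0,0,0,57],[0.1,0.1,4.4,0,0,0,57],[0.1,0.1,4.4,0,0,0,20],[0.1,0.1,4.4,0,0,0,20],[0.1,0.1,4.4,0,0,0,20],[0.1,0.1,4.4,0,0,0,20]],
])

```text
time: 31.6
position: [0.4678, -0.1848, -0.0013]
tcp_rot: [2.939, 1.106, 0.004]
ft_force: [-0.9, 2.1, 8.1]
opening: 0.0395
grip_force: 30.2
```

Emit:
carry_out([
  [[0,0,0,0,0,0,20],[0,0,-3,0,0,0,20],[0,0,-7,0,0,0,20],[0,0,-11,0,0,0,20],[0,0,-15,0,0,0,20],[0,0,-19,0,0,0,20],[0,0,-22,0,0,0,20],[0,0,-22,0,0,0,20]],
])

```text
time: 32.27
position: [0.4696, -0.1863, 0.2229]
tcp_rot: [2.937, 1.104, 0.014]
ft_force: [1.4, -0.5, -1.3]
opening: 0.0392
grip_force: 29.9
```

```bash
python3 -c "
from h import *
st();go([.43,.03,.22],0);go([.38,.285,.22],88)"
```

```text
{'time': 32.267, 'joints': [-0.605, 0.266, 1.037, 1.989, -0.273, 1.022, -0.293], 'position': [0.47, -0.186, 0.223], 'tcp_rot': [2.937, 1.104, 0.014], 'ft_force': [1.416, -0.49, -1.313], 'opening': 0.039, 'grip_force': 29.945}
t 32.27 pos [ 0.4696 -0.1863  0.2229] az -48.8 -> shift [ 11.26 -18.89   0.25] turn [ 0.009 -0.004 -0.852] j7 -0.29
t 32.27 pos [ 0.4696 -0.1863  0.2229] az -48.8 -> shift [ 24.29 -41.37   0.19] turn [ 0.012  0.005 -2.388] j7 -0.29
```

Emit:
carry_out([
  [[1.5,-2.6,0,0,0,-0.12,20],[3,-5.2,0,0,0,-0.24,20],[4.5,-7.8,0,0,0,-0.36,20],[6,-10.4,0,0,0,-0.48,20],[7.5,-13,0,0,0,-0.6,20],[9.3,-15.8,0,0,0,-0.72,20],[11.3,-18.9,0,0,0,-0.84,20],[11.3,-18.9,0,0,0,-0.96,20]],
])

```text
time: 32.93
position: [0.4253, 0.0385, 0.2166]
tcp_rot: [-2.079, -2.352, -0.002]
ft_force: [-0.3, 0.3, -1.3]
opening: 0.0393
grip_force: 29.9
```

```bash
python3 -c "
from h import *
go([.42,.283,.22],88)"
```

```text
t 32.93 pos [0.4253 0.0385 0.2166] az 7.1 -> shift [24.33  2.48 -0.28] turn [ 1.000e-03 -3.000e-03 -1.413e+00] j7 -0.06
```

Emit:
carry_out([
  [[3,0.3,0,0,0,-0.12,20],[6,0.6,0,0,0,-0.24,20],[9,0.9,0,0,0,-0.36,20],[12,1.2,0,0,0,-0.48,20],[15,1.5,0,0,0,-0.6,20],[18,1.8,0,0,0,-0.72,20],[21,2.1,0,0,0,-0.84,20],[23.5,2.4,0,0,0,-0.96,20]],
])

```text
time: 33.6
position: [0.4243, 0.2703, 0.2165]
tcp_rot: [-0.769, -3.045, 0.0]
ft_force: [0.6, -0.0, -0.4]
opening: 0.0394
grip_force: 29.9
```

Emit:
carry_out([
  [[0,0,0,0,0,-0.12,20],[0,0,0,0,0,-0.24,20],[0,0,0,0,0,-0.36,20],[0,0,0,0,0,-0.4,20],[0,0,0,0,0,-0.4,20]],
])

```text
time: 34.02
position: [0.4248, 0.2678, 0.2165]
tcp_rot: [-0.158, -3.137, 0.001]
ft_force: [0.7, 0.0, -1.6]
opening: 0.0392
grip_force: 29.9
```

```bash
python3 -c "
from h import *
w=cam('wrist');boxlook(w);go([.421,.285,.04],88)"
```

```text
box ring [0.379 0.281 0.02 ] 21.4
box ring [0.422 0.281 0.02 ] 20.5
t 34.07 pos [0.4249 0.2679 0.2166] az 84.1 -> shift [ 0.55  1.67 17.66] turn [-0.001 -0.001 -0.068] j7 0.89
```

Emit:
carry_out([
  [[0.5,1.7,3,0,0,-0.07,20],[0.5,1.7,7,0,0,-0.07,20],[0.5,1.7,11,0,0,-0.07,20],[0.5,1.7,15,0,0,-0.07,20],[0.5,1.7,18,0,0,-0.07,20],[0.5,1.7,19.4,0,0,-0.07,20],[0.5,1.7,19.4,0,0,-0.07,20],[0.5,1.7,19.4,0,0,-0.07,57]],
])

```text
time: 34.73
position: [0.4219, 0.2853, 0.0228]
tcp_rot: [-0.052, -3.14, 0.002]
ft_force: [0.5, 0.3, 0.0]
opening: 0.0437
grip_force: 0.0
```

Emit:
carry_out([
  [[0,0,0,0,0,0,57],[0,0,0,0,0,0,57],[0,0,-4,0,0,0,57],[0,0,-8,0,0,0,57],[0,0,-12,0,0,0,57],[0,0,-16,0,0,0,57],[0,0,-19.5,0,0,0,57],[0,-2,-19.5,0,0,0.1,57]],
])

```text
time: 35.4
position: [0.425, 0.2715, 0.2265]
tcp_rot: [0.2, 3.126, 0.02]
ft_force: [1.0, 0.7, -0.4]
opening: 0.0499
grip_force: 0.0
```

```bash
python3 -c "
from h import *
w=cam('wrist','w15');boxlook(w);st();go([.43,.0,.22],30)"
```

```text
box ring [0.379 0.282 0.02 ] 20.5
{'time': 35.45, 'joints': [-1.146, 0.17, 0.529, 1.982, -0.103, 1.006, 0.859], 'position': [0.424, 0.264, 0.223], 'tcp_rot': [0.225, 3.128, 0.011], 'ft_force': [-0.01, -4.504, -1.118], 'opening': 0.05, 'grip_force': 0.0}
t 35.45 pos [0.424  0.2642 0.2232] az 81.8 -> shift [ -4.38 -26.07   0.14] turn [0.009 0.001 0.904] j7 0.86
```

Emit:
carry_out([
  [[-0.3,-3,0,0,0,0.06,57],[-0.8,-6.5,0,0,0,0.12,57],[-1.4,-10,0,0,0,0.18,57],[-2,-13.5,0,0,0,0.24,57],[-2.5,-17,0,0,0,0.3,57],[-3.2,-20.5,0,0,0,0.38,57],[-3.8,-24,0,0,0,0.38,57],[-4.4,-27,0,0,0,0.38,57]],
])

```text
time: 36.12
position: [0.4289, -0.0099, 0.2184]
tcp_rot: [0.796, 3.039, 0.002]
ft_force: [0.3, -0.5, 0.2]
opening: 0.0502
grip_force: 0.0
```

```bash
python3 -c "
from h import *
go([.44,-.17,.2],60)"
```

```text
t 36.12 pos [ 0.4289 -0.0099  0.2184] az 60.7 -> shift [ -8.82 -13.41   1.81] turn [ 0.001 -0.     0.011] j7 0.98
```

Emit:
carry_out([
  [[-2,-3,0,0,0,0,57],[-4,-6,0,0,0,0,57],[-6,-9,0,0,0,0,57],[-8,-12,0.5,0,0,0,57],[-8.5,-13,1.5,0,0,0,57],[-8.5,-13,1.5,0,0,0,57],[-8.5,-13,1.5,0,0,0,57]],
])

```text
time: 36.7
position: [0.4392, -0.1628, 0.2029]
tcp_rot: [-0.797, -3.037, 0.0]
ft_force: [-0.0, 1.1, 0.7]
opening: 0.0502
grip_force: 0.0
```

```bash
python3 -c "
from h import *
w=cam('wrist');P=rings(w)
for p in P: go([p[0],p[1],.037],60)"
```

```text
ring px 252 192 r 21.8 [ 0.424  -0.1929  0.022 ]
t 36.75 pos [ 0.4397 -0.1618  0.2031] az 60.7 -> shift [-0.16 -3.49 16.61] turn [ 0.    -0.001  0.012] j7 1.49
```

Emit:
carry_out([
  [[-0.2,-2,2,0,0,0,57],[-0.2,-3.5,5,0,0,0,57],[-0.2,-3.5,8.5,0,0,0,57],[-0.2,-3.5,12,0,0,0,57],[-0.2,-3.5,15,0,0,0,57],[-0.2,-3.5,16,0,0,0,57],[-0.2,-3.5,16,0,0,0,57]],
])

```text
time: 37.33
position: [0.4236, -0.1922, 0.0418]
tcp_rot: [-0.791, -3.036, -0.001]
ft_force: [-0.1, -0.5, 1.2]
opening: 0.0501
grip_force: 0.0
```

```bash
python3 -c "
from h import *
w=cam('wrist');P=rings(w)
for p in P: go([p[0],p[1],-.003],60)"
```

```text
ring px 281 236 r 22.3 [ 0.4223 -0.1928  0.022 ]
t 37.38 pos [ 0.4247 -0.1931  0.0434] az 60.8 -> shift [ 0.22 -0.09  4.64] turn [ 0.    -0.001  0.013] j7 1.88
```

Emit:
carry_out([
  [[0.1,0,1.5,0,0,0,57],[0.1,0,3,0,0,0,57],[0.1,0,4.5,0,0,0,57],[0.1,0,4.5,0,0,0,57],[0.1,0,4.5,0,0,0,20],[0.1,0,4.5,0,0,0,20],[0.1,0,4.5,0,0,0,20],[0.1,0,4.5,0,0,0,20]],
])

```text
time: 38.05
position: [0.4256, -0.1936, -0.0002]
tcp_rot: [0.793, 3.036, 0.001]
ft_force: [-0.2, 1.7, 8.8]
opening: 0.04
grip_force: 30.0
```

Emit:
carry_out([
  [[0,0,0,0,0,0,20],[0,0,-3,0,0,0,20],[0,0,-7,0,0,0,20],[0,0,-11,0,0,0,20],[0,0,-15,0,0,0,20],[0,0,-19,0,0,0,20],[0,0,-22,0,0,0,20],[0,0,-22,0,0,0,20]],
])

```text
time: 38.72
position: [0.4265, -0.1954, 0.2236]
tcp_rot: [0.794, 3.03, 0.005]
ft_force: [0.3, -0.0, -0.8]
opening: 0.0402
grip_force: 30.0
```

```bash
python3 -c "
from h import *
st();go([.435,.03,.22],75);go([.38,.285,.22],88)"
```

```text
{'time': 38.717, 'joints': [-0.599, 0.144, 1.008, 2.061, -0.15, 0.999, 1.543], 'position': [0.427, -0.195, 0.224], 'tcp_rot': [0.794, 3.03, 0.005], 'ft_force': [0.35, -0.027, -0.824], 'opening': 0.04, 'grip_force': 29.992}
t 38.72 pos [ 0.4265 -0.1954  0.2236] az 60.6 -> shift [10.32 20.05  0.38] turn [ 0.004  0.009 -0.251] j7 1.54
t 38.72 pos [ 0.4265 -0.1954  0.2236] az 60.6 -> shift [27.63 39.57  0.33] turn [ 0.003  0.009 -0.478] j7 1.54
```

Emit:
carry_out([
  [[1,3,0,0,0,-0.04,20],[2.2,6.3,0,0,0,-0.08,20],[3.5,9.6,0,0,0,-0.12,20],[5,12.8,0,0,0,-0.16,20],[6.6,16,0,0,0,-0.2,20],[8.4,19,0,0,0,-0.24,20],[10.4,22,0,0,0,-0.28,20],[12.6,25,0,0,0,-0.32,20]],
])

```text
time: 39.38
position: [0.4354, 0.0872, 0.2178]
tcp_rot: [-0.299, -3.127, -0.0]
ft_force: [1.4, 0.4, -1.3]
opening: 0.0402
grip_force: 30.0
```

```bash
python3 -c "
from h import *
go([.378,.284,.22],88)"
```

```text
t 39.38 pos [0.4354 0.0872 0.2178] az 79.1 -> shift [ 9.36 18.23 -0.21] turn [ 0.    -0.001 -0.156] j7 1.12
```

Emit:
carry_out([
  [[1.4,3,0,0,0,-0.05,20],[2.8,6,0,0,0,-0.1,20],[4.3,9,0,0,0,-0.15,20],[5.9,12,0,0,0,-0.15,20],[7.5,15,0,0,0,-0.15,20],[9,17.5,0,0,0,-0.15,20],[9,17.5,0,0,0,-0.15,20],[9,17.5,0,0,0,-0.15,20]],
])

```text
time: 40.05
position: [0.3802, 0.2757, 0.2174]
tcp_rot: [-0.06, -3.14, 0.002]
ft_force: [0.3, -0.9, -1.6]
opening: 0.04
grip_force: 30.0
```

```bash
python3 -c "
from h import *
go([.379,.284,.024],88)"
```

```text
t 40.05 pos [0.3802 0.2757 0.2174] az 87.8 -> shift [ 0.14  0.85 19.34] turn [-0.001 -0.001 -0.004] j7 0.87
```

Emit:
carry_out([
  [[0.2,0.9,3,0,0,0,20],[0.2,0.9,7,0,0,0,20],[0.2,0.9,11,0,0,0,20],[0.2,0.9,15,0,0,0,20],[0.2,0.9,18,0,0,0,20],[0.2,0.9,19.4,0,0,0,20],[0.2,0.9,19.4,0,0,0,20],[0.2,0.9,19.4,0,0,0,57]],
])

```text
time: 40.72
position: [0.3801, 0.2822, 0.024]
tcp_rot: [-0.069, -3.14, 0.003]
ft_force: [0.2, 0.4, 0.1]
opening: 0.0436
grip_force: 0.0
```

Emit:
carry_out([
  [[0,0,0,0,0,0,57],[0,0,0,0,0,0,57],[0,0,-4,0,0,0,57],[0,0,-8,0,0,0,57],[0,0,-12,0,0,0,57],[0,0,-16,0,0,0,57],[0,0,-20,0,0,0,40],[0,0,-24,0,0,0,20]],
])

```text
time: 41.38
position: [0.3799, 0.2834, 0.2676]
tcp_rot: [0.067, 3.14, 0.004]
ft_force: [-0.3, 0.7, -0.6]
opening: 0.0402
grip_force: 0.0
```

```bash
cat >> h.py <<'E'
def lidlook():
    for n in('wrist','top','side'):
        c=cam(n);h=cv2.cvtColor(c['img'],cv2.COLOR_BGR2HSV);m=cv2.inRange(h,(5,150,90),(20,255,255))
        k,l,s,ce=cv2.connectedComponentsWithStats(m)
        if k>1:
            i=1+s[1:,4].argmax();b=cv2.boxPoints(cv2.minAreaRect(np.argwhere(l==i)[:,::-1].astype(np.float32)));print(n,'area',s[i,4],b.round(0).tolist())
E
python3 -c "
from h import *
w=cam('wrist','w16');boxlook(w);lidlook();st()
H=u2w
for a in (1.6,1.7): print(a,[ (n,[proj(cam(n),(.333-.122*-np.cos(a),y,.06+.122*np.sin(a))).round(0).tolist() for y in(.219,.351)]) for n in('wrist','top')])"
```

```text
box ring [0.426 0.283 0.02 ] 20.6
wrist area 2724 [[203.0, 124.0], [361.0, 122.0], [361.0, 142.0], [203.0, 144.0]]
side area 606 [[184.0, 152.0], [197.0, 151.0], [202.0, 215.0], [188.0, 216.0]]
{'time': 41.583, 'joints': [-1.339, 0.071, 0.608, 1.977, -0.048, 1.102, 0.818], 'position': [0.38, 0.285, 0.266], 'tcp_rot': [0.065, 3.139, 0.007], 'ft_force': [-0.501, -0.577, -1.049], 'opening': 0.024, 'grip_force': 0.0}
1.6 [('wrist', [[198.0, 155.0], [364.0, 149.0]]), ('top', [[242.0, 287.0], [194.0, 288.0]])]
1.7 [('wrist', [[198.0, 141.0], [366.0, 134.0]]), ('top', [[242.0, 292.0], [194.0, 293.0]])]
```

```bash
python3 -c "
from h import *
w=cam('wrist')
print([onz(w,282,r,.182).round(4) for r in(123,133,143)])
k=np.linalg.norm(proj(w,(.394,.306,.036))-proj(w,(.394,.285,.036)));S=3
a=proj(w,(.34,.225,.036)).astype(int);b=proj(w,(.45,.345,.036)).astype(int);lo=np.minimum(a,b);hi=np.maximum(a,b)
g=cv2.resize(cv2.cvtColor(w['img'],cv2.COLOR_BGR2GRAY)[lo[1]:hi[1],lo[0]:hi[0]],None,fx=S,fy=S,interpolation=cv2.INTER_CUBIC)
h=cv2.HoughCircles(g,cv2.HOUGH_GRADIENT,1,k*S,param1=80,param2=14,minRadius=int(k*S*.85),maxRadius=int(k*S*1.15))
for u,v,r in h[0]: print(onz(w,lo[0]+u/S,lo[1]+v/S,.036).round(3),round(r/S/k*21,1))
go([.285,.335,.265],88)"
```

```text
[array([0.3065, 0.2861, 0.182 ]), array([0.3141, 0.2858, 0.182 ]), array([0.3217, 0.2855, 0.182 ])]
[0.422 0.283 0.036] 19.7
[0.377 0.28  0.036] 21.4
t 42.03 pos [0.3795 0.2838 0.2636] az 87.6 -> shift [ 9.66  4.72 -0.14] turn [-0.001 -0.001 -0.007] j7 0.82
```

Emit:
carry_out([
  [[2,1.2,0,0,0,0,0],[4.5,2.4,0,0,0,0,0],[7,3.6,0,0,0,0,0],[9,5,0,0,0,0,0],[10.2,5.2,0,0,0,0,0],[10.2,5.2,0,0,0,0,0],[10.2,5.2,0,0,0,0,0]],
])

```text
time: 42.62
position: [0.28, 0.3402, 0.264]
tcp_rot: [0.064, 3.141, -0.001]
ft_force: [-0.4, -0.5, 0.4]
opening: 0.0009
grip_force: 0.0
```

```bash
python3 -c "
from h import *
st();go([.280,.335,.139],88)"
```

```text
{'time': 42.617, 'joints': [-1.494, 0.003, 0.478, 2.038, -0.001, 1.102, 0.515], 'position': [0.28, 0.34, 0.264], 'tcp_rot': [0.064, 3.141, -0.001], 'ft_force': [-0.388, -0.52, 0.374], 'opening': 0.001, 'grip_force': 0.0}
t 42.62 pos [0.28   0.3402 0.264 ] az 87.7 -> shift [-0.02 -0.51 12.5 ] turn [-0.     0.    -0.006] j7 0.52
```

Emit:
carry_out([
  [[0,-0.7,3,0,0,0,0],[0,-0.7,6,0,0,0,0],[0,-0.7,9,0,0,0,0],[0,-0.7,12,0,0,0,0],[0,-0.7,12.5,0,0,0,0],[0,-0.7,12.5,0,0,0,0]],
])

```text
time: 43.12
position: [0.2802, 0.3314, 0.138]
tcp_rot: [-0.069, -3.14, 0.007]
ft_force: [-0.1, 0.4, 0.2]
opening: 0.0003
grip_force: 0.0
```

```bash
python3 -c "
from h import *
st()"
```

```text
{'time': 43.117, 'joints': [-1.448, 0.18, 0.488, 2.199, -0.116, 0.791, 0.642], 'position': [0.28, 0.331, 0.138], 'tcp_rot': [-0.069, -3.14, 0.007], 'ft_force': [-0.062, 0.432, 0.157], 'opening': 0.0, 'grip_force': 0.0}
```

Emit:
carry_out([
  [[-1.5,0,0,0,0,0,0],[-3,0,0,0,0,0,0],[-4.3,0,-0.2,0,0,0,0],[-5.6,0,-0.4,0,0,0,0],[-7,0,-0.3,0,0,0,0],[-8.3,0,0,0,0,0,0],[-9.5,0,0.2,0,0,0,0],[-9.5,0,0.2,0,0,0,0]],
])

```text
time: 43.78
position: [0.3778, 0.3295, 0.1391]
tcp_rot: [0.07, 3.138, 0.003]
ft_force: [0.3, 0.8, 0.1]
opening: 0.0007
grip_force: 0.0
```

Emit:
carry_out([
  [[-1,0,0.8,0,0,0,0],[-2,0,1.8,0,0,0,0],[-2.3,0,2.8,0,0,0,0],[-2.5,0,3.8,0,0,0,0],[-2.5,0,4.8,0,0,0,0],[-2.5,0,5.8,0,0,0,0],[-2.5,0,6.6,0,0,0,0],[-2.5,0,7.2,0,0,0,0]],
])

```text
time: 44.45
position: [0.3989, 0.3281, 0.0641]
tcp_rot: [-0.065, -3.14, 0.001]
ft_force: [0.5, -0.4, 1.4]
opening: 0.0007
grip_force: 0.5
```

```bash
python3 -c "
from h import *
st();lidlook()"
```

```text
{'time': 44.45, 'joints': [-1.173, 0.446, 0.455, 2.076, -0.305, 0.684, 1.011], 'position': [0.399, 0.328, 0.064], 'tcp_rot': [-0.065, -3.14, 0.001], 'ft_force': [0.506, -0.434, 1.425], 'opening': 0.001, 'grip_force': 0.479}
wrist area 33443 [[85.0, 139.0], [328.0, 137.0], [329.0, 303.0], [86.0, 304.0]]
top area 630 [[203.0, 245.0], [242.0, 245.0], [242.0, 284.0], [203.0, 284.0]]
side area 1327 [[195.0, 176.0], [241.0, 166.0], [248.0, 206.0], [202.0, 215.0]]
```

Lid is coming down; press on to the rim.

Emit:
carry_out([
  [[0,0,0.5,0,0,0,0],[0,0,1,0,0,0,0],[0,0,1.4,0,0,0,0],[0,0,1.7,0,0,0,0],[0,0,1.7,0,0,0,0]],
])

```text
time: 45.02
position: [0.4, 0.3287, 0.0509]
tcp_rot: [-0.067, -3.139, -0.003]
ft_force: [-8.4, -6.3, 36.9]
opening: 0.0008
grip_force: 18.4
```

Emit:
carry_out([
  [[0,0,0.1,0,0,0,0],[0,0,-1,0,0,0,0],[0,0,-5,0,0,0,0],[0,0,-9,0,0,0,0],[0,0,-13,0,0,0,0],[0,0,-17,0,0,0,0],[0,0,-21,0,0,0,0],[0,0,-21,0,0,0,0]],
])

```text
time: 45.68
position: [0.4027, 0.3308, 0.2653]
tcp_rot: [0.066, 3.134, 0.016]
ft_force: [1.2, -0.1, -1.1]
opening: 0.0004
grip_force: 0.0
```

```bash
python3 -c "
from h import *
st();lidlook()
for z in (.066,.071):
  for n in('wrist','top','side'):
    c=cam(n);print(n,z,[proj(c,(x,y,z)).round(0).tolist() for x in(.333,.455) for y in(.219,.351)])
t=cam('top');h=cv2.cvtColor(t['img'],cv2.COLOR_BGR2HSV);o=cv2.imread('pics/top0.png')
print('bin diff',[round(float(cv2.absdiff(t['img'],o)[a:b,c:d].mean()),1) for a,b,c,d in((155,195,361,402),(160,178,365,412),(250,266,278,294),(255,280,314,336),(236,252,130,145))])"
```

```text
{'time': 45.683, 'joints': [-1.306, 0.167, 0.573, 1.887, -0.104, 1.104, 0.835], 'position': [0.403, 0.331, 0.265], 'tcp_rot': [0.066, 3.134, 0.016], 'ft_force': [1.212, -0.139, -1.083], 'opening': 0.0, 'grip_force': 0.0}
wrist area 10707 [[184.0, 128.0], [298.0, 128.0], [298.0, 230.0], [184.0, 230.0]]
top area 776 [[200.0, 244.0], [242.0, 244.0], [242.0, 284.0], [200.0, 284.0]]
side area 1649 [[198.0, 175.0], [242.0, 170.0], [247.0, 210.0], [203.0, 215.0]]
wrist 0.066 [[181.0, 135.0], [300.0, 130.0], [193.0, 238.0], [302.0, 234.0]]
top 0.066 [[243.0, 284.0], [200.0, 285.0], [243.0, 243.0], [199.0, 244.0]]
side 0.066 [[203.0, 217.0], [198.0, 177.0], [248.0, 210.0], [241.0, 171.0]]
wrist 0.071 [[181.0, 136.0], [301.0, 130.0], [193.0, 240.0], [304.0, 236.0]]
top 0.071 [[243.0, 284.0], [199.0, 285.0], [243.0, 243.0], [199.0, 244.0]]
side 0.071 [[203.0, 217.0], [198.0, 176.0], [247.0, 210.0], [241.0, 170.0]]
bin diff [23.9, 19.6, 4.1, 4.5, 3.0]
```

```bash
python3 -c "
from h import *
t=cam('top');s=cam('side');o=cv2.imread('pics/top0.png');so=cv2.imread('pics/side0.png')
def bar(im,cols,r0,r1): return [round(float(np.average(np.arange(r0,r1),weights=np.clip(70-im[r0:r1,c].max(1).astype(float),0,None)+1e-6)),1) for c in cols]
for im in(o,t['img']): print('top bar rows',bar(im,range(384,402,3),162,180))
for im in(so,s['img']):
  print('side',[round(float(np.average(np.arange(350,385),weights=np.clip(60-im[r,350:385].max(1).astype(float),0,None)+1e-6)),1) for r in range(330,370,6)])
for k in(.01,.06): 
  a0=np.arctan2(.135,.07)+k; print(k,[proj(c,u2w((.152*np.cos(a0),0,.055+.152*np.sin(a0)))).round(1) for c in(t,s)])
"
```

```text
top bar rows [170.2, 170.0, 169.6, 170.1, 169.7, 170.5]
top bar rows [170.2, 170.0, 170.0, 170.0, 169.6, 170.5]
side [364.7, 369.2, 370.8, 373.8, 373.7, 374.6, 374.0]
side [364.5, 368.5, 370.1, 372.6, 373.2, 373.8, 373.5]
0.01 [array([392.5, 170.1]), array([367.6, 346.6])]
0.06 [array([393. , 172.3]), array([364.7, 347. ])]
```

```bash
python3 -c "
from station import workorder
print(workorder.finish_job())"
```

```text
the job is handed in; nothing more can be done
None
```

I handed the job in at about 46 s of robot time: all four rings are in the kit box, the lid is pressed shut, the bin is back home, and the gauge, knob and bottle show no movement in the top view; the hand-in call gave no verdict.

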